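# Dig out the machine blade and set it up in the grinding jig

### The arm

A 6-joint arm with a two-finger parallel gripper is mounted at the origin on the work surface. World frame = base frame: x ahead of the robot, y to its left, z up, the work surface at z = 0. Lengths are in m, angles in rad, forces in N, time in s.
With the tool pointing down it reaches from about 0.325 to 0.9 m from the base axis. Payload 6.1 kg.
Tool frame: the origin (TCP) lies midway between the tips of the shut fingers; the grasp point (between the pads) lies 19 mm behind it (bot.tcp_to_grasp is the distance from the TCP to the grasp point, in m); z points along the fingers, y is the line along which they close (so a half turn about z gives the same grasp; the last joint's range is limited). The gripper opens to 85 mm and grips with 20 to 120 N. Pads are 22 mm wide; open, the fingers measure 114 mm over their backs; the gripper's body (76 mm by 85 mm) begins 54 mm behind the grasp point. The pads swing forward as they close: fully open they stand 13 mm farther back than shut.
Start: joints at [-0.126, 0.22, 1.526, -0, 1.395, -0.126], TCP at [0.625, -0, 0.196] pointing down, gripper open.
Joint ranges: [-2.98, 2.98], [-0.91, 2.08], [0.09, 2.57], [-1.24, 4.39], [0.2, 2.65], [-2.68, 2.68]. Speed limits (rad/s): [2.57, 2.57, 3.01, 3.14, 3.14, 3.14].

### API

Orientations are given as a rotation vector (axis times angle).
In Python, from plant import bot gives the robot as it stands. The module is installed in compiled form; this text tells all that it offers.
- The arm moves only by the tool step_arm, never from a script. Its argument "series" is a list of rows, each a list of 7 numbers: the shift along the tool's x, y, z in units of 30 mm (1.0 is 30 mm), then the turn, a rotation vector about the tool's x, y, z in units of 0.12 rad (1.0 is 0.12 rad), then the opening, from -1 (shut) to 1 (fully open). A call has 1 to 12 rows; each row shifts and turns the commanded pose from where the row before left it, along the tool's axes as they then stand; what a row does not reach is not made up. A row lasts 1/8 s, in which the tool goes at most 62.5 mm and 10.7 degrees, less where a joint would pass 70% of its speed; a pose out of reach is approached as far as the arm can. A call with a number of a shift or a turn outside -1 to 1 is refused whole. A call with a gripper value outside its range is refused whole. The fingers move at their own pace and stop on an object; the grip force is fixed at half the most. Time passes only in rows, so rows that do not move let the fingers close. It gives the time, the measured TCP pose, the force, the opening and the grip force at its end, in the units of the state.
- bot.observe(): the state, without advancing time (a new reading comes with each control period).
- bot.get_image(name): name is "scene" or "side" or "wrist"; returns the picture (400x640x3 uint8, red, green, blue); there is no depth.
- bot.get_calibration(name): a dict with "fov_y" (degrees; the focal length in pixels is half the picture's height over the tangent of half this angle, whatever the lens; pixels are square), "cx", "cy" (the principal point, pixels), "rvec" (rotation vector, rad) and "tvec" (3), from world to camera coordinates, as OpenCV has them; the wrist camera has in their place "mount" (4x4, takes a point from camera to tool coordinates, whose origin is the TCP and whose axes are the flange's). Camera axes: x right, y down, z forward; pixel columns grow to the right and rows downward; lengths in m; the calibration is good to about 2 mm. A picture is of the moment at which its call begins: read the wrist's pose just before it. get_calibration takes no time and is no camera call.
- bot.finish_job(): hands the job in; it is judged then, once.
Trained networks look in the newest picture that a camera, given by its name, has taken for a name from the list of things; names that differ only in an ending like _2 or _b are one class to them, and where a whole thing is asked for, a point or a joint stands for the part that bears it (a point fixed in the world has none). Each returns a list of dicts, best first, with "score" (0 to 1); they miss things now and then, are a little off and sometimes report something else, mostly with a low value. They report only what shows in the picture. A call takes as long as a camera call.
- bot.find_in(name, camera): "point" ([x, y, z] in m, in world coordinates, good to about 4 mm: the middle of the surface that is visible of it).
- bot.cut_out(name, camera): "region" (400x640 bool, what is visible of it).
The state is a dict: "clock": time; "joint_positions": joint angles; "qd": joint speeds; "tau": joint torques, N m; "position": TCP position; "eef_rot": TCP orientation; "force": force on the tool from outside, world axes, zero at the start; "wrist_torque": the same for the moment, N m; "opening": finger opening in m; "finger_force": force on a finger pad.
Only numpy, scipy, OpenCV 4.12 (cv2) and the standard library are available. Lean on these libraries where they do the work, as an engineer would, in place of code of your own. Each camera call takes 0.05 s, during which the arm holds its last target. There are 200 camera calls.

### The job

The machine blade to be ground lies buried in the grey bin: clear every loose piece lying on it out of the bin into the shallow tray, then lift the blade out and lay it flat on the dark steel jig plate, in the middle of the lane that runs between the two peg blocks, with its bevelled end towards the scribed line but several centimetres short of it, and let go. Then push the blade along until its bevelled edge meets the scribed line squarely, and only after that seat the hold-down bridge over it, fully down on the jig's two pegs. At the end the loose pieces are in the tray, the blade's edge is on the line, and the wheel, tin and brush at the back have been left alone.

Things in the scene. Friction and masses are not known exactly. Their poses are not given: they have to be found in the camera images.
- bin: fixed open grey sheet-metal bin, 208 x 278 x 60 mm outside (x, y, z), walls and floor 4 mm thick; origin at the centre of its underside, axes along its sides. Its place varies a little.
- tray: fixed shallow aluminium tray, 308 x 188 mm outside (its x, y), rim 14 mm high, walls and floor 4 mm; origin at the centre of its underside. It may stand left or right of the bin (the jig is on the other side).
- jig: fixed dark steel jig plate, 260 x 150 x 12 mm (its x, y, z), origin at the centre of its underside; its x axis is the direction in which the blade is pushed. At x = +60, y = -50 and +50 mm stand two steel blocks, 24 x 24 mm and 16 mm above the plate, each with an upright peg of 10 mm diameter, 22 mm high with a tapered tip, on top (peg tips 50 mm above the underside). The 76 mm wide lane between the blocks is for the blade. The rest of the plate is bare; there is no stop.
- line (a point): middle of the thin pale scribed line across the jig plate, on the plate's top, 105 mm along +x of the jig's origin; the line runs along the jig's y, axes as the jig's.
- seat (a point): point midway between the two pegs at the level of the blocks' tops (28 mm above the jig's underside): the bridge's origin lies here when it is fully seated; axes as the jig's.
- blade: flat steel machine blade, 150 x 40 x 12 mm, 0.5 kg, two dark screw holes on top; origin at the centre of its underside, x along its length towards the bevelled end (the last 12 mm slope down, only about 5 mm thick at the edge). It starts flat on the bin's floor, lying roughly across (along the bin's y), with three pieces in a row on it and one to three more on top of those. Loose, held by friction only.
- edge_left (a point): left (+y) corner of the blade's bevelled edge, at its underside: (75, 20, 0) mm in the blade's frame.
- edge_right (a point): right (-y) corner of the blade's bevelled edge, at its underside: (75, -20, 0) mm in the blade's frame.
- bridge: aluminium hold-down bridge, 0.35 kg: a bar 34 x 130 x 14 mm (x, y, z) with two through holes of 13 mm diameter at y = -50 and +50 mm, and on top a central grip block 22 x 44 mm, from 14 to 42 mm above the underside. Origin at the centre of its underside. Starts flat on the bench between robot and bin. It fits either way round; once seated it clears the blade by 4 mm.
- chock_a: wooden block 46 x 52 x 28 mm (x, y, z), origin at the centre of its underside; lies on the blade near its rear end, its y across the blade.
- chock_b: wooden block like chock_a, 46 x 52 x 28 mm, origin at the centre of its underside; lies on the blade near its bevelled end.
- collar: dark steel disc, 47 mm diameter, 28 mm high, 0.25 kg, axis z, origin at the centre of its underside; lies on the middle of the blade.
- packer: aluminium block 42 x 50 x 24 mm, origin at the centre of its underside; on top of chock_a. One of the loose pieces that may lie on the blade; not in every start.
- roller: black rubber disc, 42 mm diameter, 26 mm high, axis z, origin at the centre of its underside; on top of the collar. One of the loose pieces that may lie on the blade; not in every start.
- offcut: pale wooden block 40 x 48 x 22 mm, origin at the centre of its underside; on top of chock_b. One of the loose pieces that may lie on the blade; not in every start.
- spare_wheel: bystander: grey grinding wheel lying flat, 100 mm diameter, 28 mm high, beyond the work; origin at the centre of its underside.
- tin: bystander: yellow tin, 72 mm diameter, 120 mm high, beyond the work; origin at the centre of its underside.
- brush: bystander: hand brush lying beyond the bin; origin at its underside.

How it is judged:
By the outcome, as a careful person would: the job done as asked, in the order asked, and still so for the second after the job is handed in, with the robot touching nothing.
Of packer, roller, offcut only 1 to 3 are there at a start; the rules pass over those that are not, and their reading is None.
At some moment in a run one of chock_a, chock_b, collar, packer, roller, offcut, bridge may be knocked a few centimetres aside while the robot is not near it.
Once in a run the grip may slacken for a moment while it holds something.
It also fails if it takes over 210 s, if anything falls off the work surface, if the arm or the gripper's body presses on something with over 40 N, if the wrist force passes 120 N, or if a joint passes its speed limit or range.

## Working session

There is one attempt and no reset: what is moved stays moved. The work goes in short steps, Python scripts to look and compute and a tool call to move; the robot and the scene stay as the last step left them, time stands still between calls to the robot, and variables do not carry over. Pictures are saved under pics/ and viewed, at most 14 in all, crops included, and the job is handed in when it is done.

Besides the shell and the picture viewer there is one more tool, called after "Call:" in YAML: its name, and indented under it one key for each argument. step_arm: Moves the arm, as the interface text tells. Shifts and turns lie within -1 to 1; 1 stands for 30 mm of shift or 0.12 rad of turn. Its arguments: {"type":"object","properties":{"series":{"type":"array","items":{"type":"array","items":{"type":"number"}}}},"required":["series"]}

```bash
mkdir -p pics; cat > h.py <<'E'
import numpy as np, cv2
from plant import bot
from scipy.spatial.transform import Rotation as R
def cam(n):
    c=bot.get_calibration(n); f=200/np.tan(np.radians(c['fov_y'])/2)
    K=np.array([[f,0,c['cx']],[0,f,c['cy']],[0,0,1.]])
    if 'mount' in c:
        s=bot.observe(); T=np.eye(4); T[:3,:3]=R.from_rotvec(s['eef_rot']).as_matrix(); T[:3,3]=s['position']
        W=np.linalg.inv(T@np.array(c['mount'])); return K,W[:3,:3],W[:3,3]
    return K,R.from_rotvec(c['rvec']).as_matrix(),np.array(c['tvec'])
def px2w(C,u,v,z):
    K,r,t=C; o=-r.T@t; d=r.T@np.linalg.inv(K)@np.array([u,v,1.]); return o+d*(z-o[2])/d[2]
def proj(C,p):
    K,r,t=C; q=K@(r@np.array(p,float)+t); return q[:2]/q[2]
def shot(n,fn):
    C=cam(n); im=bot.get_image(n); cv2.imwrite('pics/'+fn,im[:,:,::-1]); return C,im
def rect(n,c,C,z):
    # oriented rect of the region in world at plane z
    L=bot.cut_out(n,c)
    if not L: return None
    m=L[0]['region'].astype(np.uint8)
    k=max(cv2.findContours(m,cv2.RETR_EXTERNAL,cv2.CHAIN_APPROX_NONE)[0],key=cv2.contourArea)[:,0]
    w=np.array([px2w(C,u,v,z)[:2]*1000 for u,v in k],np.float32)
    (x,y),(a,b),th=cv2.minAreaRect(w)
    if a<b: a,b,th=b,a,th+90
    return dict(score=round(L[0]['score'],2),c=(round(x),round(y)),size=(round(a),round(b)),long_deg=round((th+90)%180-90,1))
E
python3 - <<'E'
from h import *
C,im=shot('scene','s0.png'); 
for n in ['bin','tray','jig','blade','bridge','chock_a','collar','packer','roller','offcut','spare_wheel','tin','brush']:
    print(n,[(np.round(d['point'],3).tolist(),round(d['score'],2)) for d in bot.find_in(n,'scene')][:3])
C2,_=shot('wrist','w0.png'); shot('side','d0.png')
print(rect('bridge','scene',C,0.014),rect('tray','scene',C,0.014),rect('jig','scene',C,0.012), rect('bin','scene',C,0.06))
s=bot.observe();print(s['eef_rot'],bot.tcp_to_grasp,s['clock'],R.from_rotvec(s['eef_rot']).as_matrix().round(2))
print(bot.get_calibration('wrist'))
E
```

```text
bin [([0.619, -0.012, 0.016], 0.62)]
tray [([0.5, 0.356, -0.0], 0.95)]
jig [([0.516, -0.328, 0.011], 0.91)]
blade [([0.641, -0.081, 0.013], 0.71)]
bridge [([0.439, -0.004, 0.016], 0.9), ([0.604, 0.004, 0.062], 0.33)]
chock_a [([0.639, -0.079, 0.012], 0.67), ([0.629, -0.099, 0.04], 0.64), ([0.619, -0.004, 0.038], 0.51)]
collar [([0.622, -0.046, 0.046], 0.71)]
packer [([0.622, -0.043, 0.045], 0.55)]
roller [([0.606, -0.0, 0.066], 0.57)]
offcut [([0.604, 0.002, 0.066], 0.52)]
spare_wheel [([0.768, 0.218, 0.025], 0.66)]
tin [([0.763, -0.234, 0.101], 0.72)]
brush [([0.797, 0.024, 0.017], 0.97)]
{'score': 0.98, 'c': (426, 3), 'size': (136, 68), 'long_deg': -88.4} {'score': 0.81, 'c': (483, 343), 'size': (319, 204), 'long_deg': 2.4} None {'score': 0.57, 'c': (635, -32), 'size': (305, 250), 'long_deg': -89.7}
[ 2.22144912e+00  2.22141514e+00 -2.66806864e-05] 0.0187 1.0 [[ 0.  1. -0.]
 [ 1. -0. -0.]
 [-0. -0. -1.]]
{'fov_y': 65.97571105424787, 'cx': 312.8459415232156, 'cy': 199.28838165678866, 'mount': array([[-9.68152511e-04, -9.47445203e-01, -3.19916628e-01,
         8.20313440e-02],
       [ 9.99999526e-01, -9.51546738e-04, -2.08221934e-04,
         4.61606142e-04],
       [-1.07136752e-04, -3.19916678e-01,  9.47445675e-01,
        -1.76914019e-01],
       [ 0.00000000e+00,  0.00000000e+00,  0.00000000e+00,
         1.00000000e+00]])}
```

View pics/s0.png

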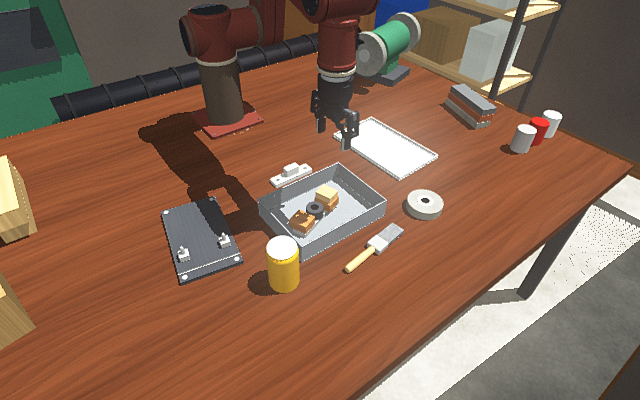

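View pics/w0.png

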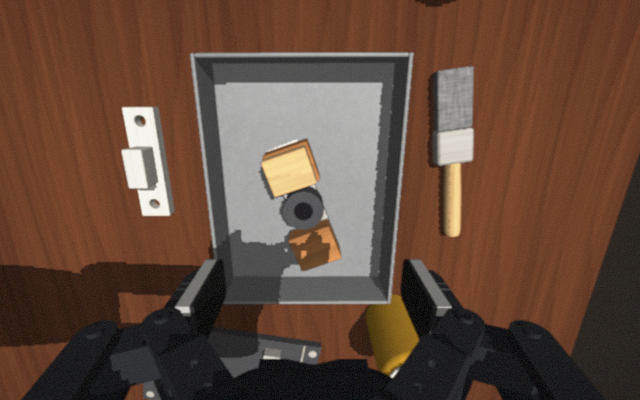

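The wrist view shows the offcut (290,170) on chock_b, the collar (302,208) and chock_a (315,247). I see no packer or roller. The bridge is at (148,162). In the scene view the jig is on the right, its line and pegs away from the robot, and the tray is on the left.

```bash
python3 - <<'E'
from h import *
C=cam('wrist')
def q(n,pts,z):
    w=np.array([px2w(C,u,v,z)[:2]*1000 for u,v in pts]); 
    e=w-np.roll(w,-1,0); print(n,w.mean(0).round(),'edges',np.linalg.norm(e,axis=1).round(),np.degrees(np.arctan2(e[:,1],e[:,0])).round())
q('offcut',[(262,156),(304,143),(319,181),(276,195)],.066)
q('chock_a',[(288,240),(328,222),(340,258),(302,270)],.044)
q('bin',[(191,53),(413,53),(390,303),(224,303)],.06)
q('bridge',[(122,107),(158,107),(172,214),(141,215)],.014)
for z in (.044,.07):
  for u,v in ((281,208),(324,208),(302,188),(302,230)): print(z,px2w(C,u,v,z)[:2].round(3))
E
```

```text
offcut [602.  11.] edges [44. 42. 47. 43.] [-163.  111.   19.  -73.]
chock_a [627. -90.] edges [52. 49. 49. 44.] [-154.  108.   20.  -68.]
bin [617. -19.] edges [205. 275. 201. 275.] [180.  90.  -0. -89.]
bridge [431.   5.] edges [ 40. 128.  39. 130.] [180.  89.   2. -91.]
0.044 [ 0.589 -0.04 ]
0.044 [ 0.638 -0.04 ]
0.044 [ 0.613 -0.016]
0.044 [ 0.613 -0.067]
0.07 [ 0.592 -0.03 ]
0.07 [ 0.637 -0.03 ]
0.07 [ 0.614 -0.008]
0.07 [ 0.614 -0.055]
```

View pics/d0.png

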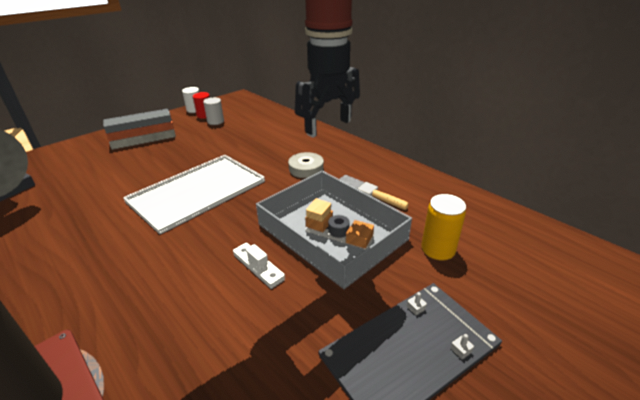

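Call:
step_arm:
  series:
    - [0.37,-0.77,0,0,0,-1,1]
    - [0,0,1,0,0,-1,1]
    - [0,0,1,0,0,-0.5,1]
    - [0,0,1,0,0,0,1]
    - [0,0,1,0,0,0,1]
    - [0,0,1,0,0,0,1]
    - [0,0,0.05,0,0,0,1]
    - [0,0,0,0,0,0,1]
    - [0,0,0,0,0,0,-1]
    - [0,0,0,0,0,0,-1]
    - [0,0,0,0,0,0,-1]
    - [0,0,0,0,0,0,-1]

```text
clock: 2.5
position: [0.602, 0.0111, 0.0449]
eef_rot: [1.864, 2.528, 0.0]
force: [-0.2, -0.3, -0.2]
opening: 0.0124
finger_force: 0.0
```

```bash
python3 - <<'E'
from h import *
shot('wrist','w1.png'); s=bot.observe(); print(s['opening'],s['finger_force'],s['force'])
E
```

```text
0.004872071934426384 0.0 [ 0.14355367 -0.13248769  0.52891738]
```

View pics/w1.png

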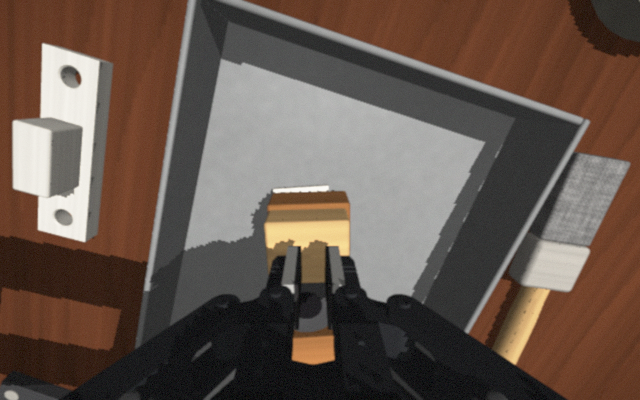

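```bash
python3 - <<'E'
from h import *
C=cam('wrist'); s=bot.observe(); p=np.array(s['position'])
print('tcp',proj(C,p), 'up20',proj(C,p+[0,0,.02]))
for n,c,y,a,b,z in (('off',(.602,.011),17,.024,.02,.066),('offbot',(.602,.011),17,.024,.02,.044)):
    t=np.radians(y); A=np.array([np.cos(t),np.sin(t)]);B=np.array([-A[1],A[0]])
    for i,j in((-1,1),(1,1),(1,-1),(-1,-1)): print(n,proj(C,[*(np.array(c)+i*a*A+j*b*B),z]).round())
for z in (.016,.044,.066): print(z,[px2w(C,u,v,z).round(3)[:2] for u,v in ((265,222),(350,222),(266,252),(315,285),(273,193),(350,195))])
E
```

```text
tcp [312.38415116 232.6729017 ] up20 [312.3404655  247.56658976]
off [268. 216.]
off [357. 216.]
off [353. 280.]
off [271. 279.]
offbot [273. 202.]
offbot [352. 203.]
offbot [349. 260.]
offbot [276. 260.]
0.016 [array([ 0.571, -0.004]), array([0.629, 0.014]), array([ 0.577, -0.027]), array([ 0.621, -0.044]), array([0.571, 0.019]), array([0.622, 0.034])]
0.044 [array([0.572, 0.009]), array([0.622, 0.025]), array([ 0.577, -0.011]), array([ 0.615, -0.025]), array([0.572, 0.029]), array([0.616, 0.041])]
0.066 [array([0.572, 0.019]), array([0.617, 0.033]), array([0.577, 0.001]), array([ 0.61 , -0.011]), array([0.572, 0.036]), array([0.612, 0.047])]
```

```bash
python3 - <<'E'
from h import *
_,a=shot('side','d1.png'); cv2.imwrite('pics/d1c.png',cv2.resize(a[160:300,230:430],None,fx=4,fy=4,interpolation=cv2.INTER_CUBIC)[:,:,::-1])
E
```

```text
(no output)
```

View pics/d1c.png

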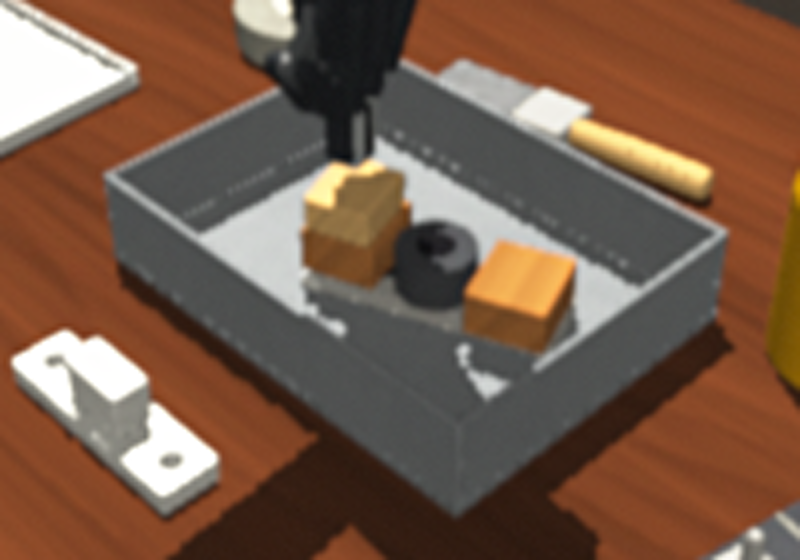

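```bash
python3 - <<'E'
from h import *
C=cam('side')
for z in (.045,.055,.065,.075,.085): print(z,(proj(C,[.602,.011,z])-[230,160])*4)
# offcut top corners & bridge/bin check
t=np.radians(17); A=np.array([np.cos(t),np.sin(t)]);B=np.array([-A[1],A[0]])
for i,j in((-1,1),(1,1),(1,-1),(-1,-1)): print('off',(proj(C,[*(np.array([.602,.011])+i*.024*A+j*.02*B),.066])-[230,160])*4)
print('bin',[(proj(C,[.617+i*.104,-.019+j*.139,.06])-[230,160])*4 for i,j in((-1,1),(-1,-1),(1,-1))])
print(bot.observe()['opening'])
E
```

```text
0.045 [351.51297726 209.30839819]
0.055 [351.18890081 194.97005489]
0.065 [350.86044117 180.43778285]
0.075 [350.5275088  165.70762089]
0.085 [350.19001172 150.77549922]
off [297.31569414 191.22294704]
off [341.58935514 147.55830929]
off [403.25404131 166.97288557]
off [360.63515129 212.32688888]
bin [array([105.16923902, 171.39663569]), array([460.21221016, 423.90999159]), array([730.78754263, 229.38860229])]
0.00014335950229079348
```

The pictures show the fingertips standing about 20–25 mm above where the TCP reading would put them, so they closed over the offcut. I'll open, go 20 mm lower and try again.

Call:
step_arm:
  series:
    - [0,0,0,0,0,0,1]
    - [0,0,0,0,0,0,1]
    - [0,0,0,0,0,0,1]
    - [0,0,0,0,0,0,1]
    - [0,0,0.35,0,0,0,1]
    - [0,0,0.35,0,0,0,1]
    - [0,0,0,0,0,0,-1]
    - [0,0,0,0,0,0,-1]
    - [0,0,0,0,0,0,-1]
    - [0,0,0,0,0,0,-1]

```text
clock: 3.85
position: [0.6024, 0.011, 0.0241]
eef_rot: [1.864, 2.528, 0.001]
force: [0.7, 0.5, 1.8]
opening: 0.0456
finger_force: 61.4
```

Call:
step_arm:
  series:
    - [0,0,-1,0,0,0,-1]
    - [0,0,-1,0,0,0,-1]
    - [1,0.16,0,0,0,0,-1]
    - [1,0.16,0,0,0,0,-1]
    - [1,0.16,0,0,0,0,-1]
    - [1,0.16,0,0,0,0,-1]
    - [1,0.16,0,0,0,0,-1]
    - [1,0.16,0,0,0,0,-1]
    - [1,0.16,0,0,0,0,-1]
    - [1,0.16,0,0,0,0,-1]
    - [1,0.16,0,0,0,0,-1]
    - [1,0.16,0,0,0,0,-1]

```text
clock: 5.35
position: [0.5588, 0.3128, 0.0835]
eef_rot: [-1.864, -2.528, 0.0]
force: [0.8, -0.6, -0.3]
opening: 0.0455
finger_force: 61.5
```

Call:
step_arm:
  series:
    - [0,0,1,0,0,0,-1]
    - [0,0,1,0,0,0,-1]
    - [0,0,0.8,0,0,0,-1]
    - [0,0,0.38,0,0,0,-1]
    - [0,0,0,0,0,0,1]
    - [0,0,0,0,0,0,1]
    - [0,0,0,0,0,0,1]
    - [0,0,-1,0,0,0,1]
    - [0,0,-1,0,0,0,1]
    - [0,0,-1,0,0,0,1]
    - [0,0,-1,0,0,0,1]
    - [0,0,-1,0,0,0,1]

```text
clock: 6.85
position: [0.5594, 0.312, 0.1403]
eef_rot: [1.864, 2.528, 0.002]
force: [-0.1, 0.2, 0.3]
opening: 0.0855
finger_force: 0.0
```

```bash
python3 - <<'E'
from h import *
shot('wrist','w2.png'); print(bot.observe()['position'],bot.observe()['force'])
shot('scene','s1.png')
for n in ['bridge','chock_a','collar','offcut','blade']:
    print(n,[(np.round(d['point'],3).tolist(),round(d['score'],2)) for d in bot.find_in(n,'scene')][:3])
E
```

```text
[0.56190678 0.31309105 0.14543323] [1.40727161 1.78493974 2.58599847]
bridge [([0.437, -0.007, 0.014], 0.77), ([0.519, -0.328, 0.007], 0.25)]
chock_a [([0.63, -0.102, 0.04], 0.78), ([0.613, 0.004, 0.046], 0.78)]
collar [([0.623, -0.044, 0.045], 0.71), ([0.643, -0.08, 0.013], 0.32)]
offcut [([0.564, 0.3, 0.026], 0.68)]
blade [([0.64, -0.078, 0.013], 0.54)]
```

View pics/w2.png

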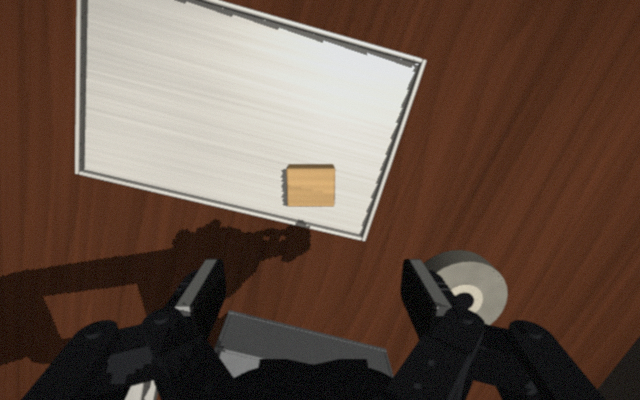

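The offcut lies flat in the tray at (311,185). Next is chock_b.

Call:
step_arm:
  series:
    - [-1,-0.16,0,0,0,0,1]
    - [-1,-0.16,0,0,0,0,1]
    - [-1,-0.16,0,0,0,0,1]
    - [-1,-0.16,0,0,0,0,1]
    - [-1,-0.16,0,0,0,0,1]
    - [-1,-0.16,0,0,0,0,1]
    - [-1,-0.16,0,0,0,0,1]
    - [-1,-0.16,0,0,0,0,1]
    - [-1,-0.16,0.8,0,0,0,1]
    - [-1,-0.16,0.8,0,0,0,1]
    - [0,0,1,0,0,0,1]
    - [0,0,0,0,0,0,1]

```text
clock: 8.7
position: [0.5983, 0.0111, 0.056]
eef_rot: [-1.861, -2.522, 0.006]
force: [0.1, 0.3, 0.6]
opening: 0.0852
finger_force: 0.0
```

Call:
step_arm:
  series:
    - [0,0.1,1,0,0,0,1]
    - [0,0,0.6,0,0,0,1]
    - [0,0,0.3,0,0,0,1]
    - [0,0,0,0,0,0,1]
    - [0,0,0,0,0,0,-1]
    - [0,0,0,0,0,0,-1]
    - [0,0,0,0,0,0,-1]
    - [0,0,0,0,0,0,-1]
    - [0,0,-0.5,0,0,0,-1]
    - [0,0,-1,0,0,0,-1]

```text
clock: 9.95
position: [0.604, 0.012, 0.0485]
eef_rot: [-1.864, -2.527, 0.001]
force: [0.3, 0.9, 0.8]
opening: 0.0002
finger_force: 0.0
```

```bash
python3 - <<'E'
from h import *
shot('wrist','w3.png'); shot('scene','s2.png');print(bot.observe()['position'])
for n in ['chock_a','collar','blade']:
    print(n,[(np.round(d['point'],3).tolist(),round(d['score'],2)) for d in bot.find_in(n,'scene')][:3])
E
```

```text
[0.60832927 0.01161245 0.05288839]
chock_a [([0.632, -0.1, 0.042], 0.95)]
collar [([0.627, -0.042, 0.045], 0.51), ([0.64, -0.089, 0.012], 0.42), ([0.56, 0.297, 0.026], 0.39)]
blade [([0.642, -0.089, 0.01], 0.54)]
```

View pics/w3.png

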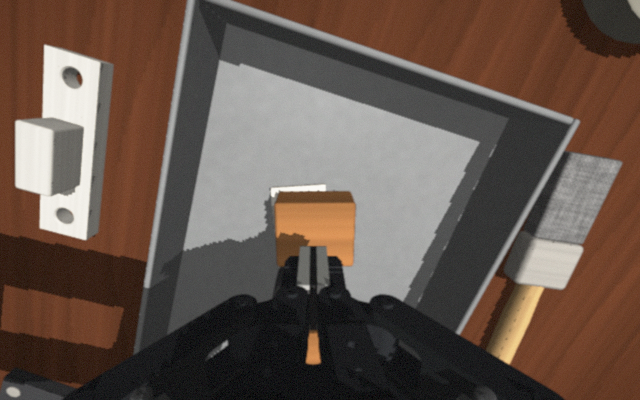

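The chock is still in place at about (315,234), and the fingers closed above it again. The true tips therefore sit about 37 mm behind the TCP, so I'll go lower by that amount.

Call:
step_arm:
  series:
    - [-0.15,0,0,0,0,0,1]
    - [0,0,0,0,0,0,1]
    - [0,0,0,0,0,0,1]
    - [0,0,0.5,0,0,0,1]
    - [0,0,0.8,0,0,0,1]
    - [0,0,0.6,0,0,0,1]
    - [0,0,0.3,0,0,0,1]
    - [0,0,0,0,0,0,1]
    - [0,0,0,0,0,0,-1]
    - [0,0,0,0,0,0,-1]
    - [0,0,0,0,0,0,-1]
    - [0,0,0,0,0,0,-1]

```text
clock: 11.7
position: [0.6073, 0.0076, -0.0165]
eef_rot: [1.863, 2.527, 0.002]
force: [-0.3, 1.0, 6.2]
opening: 0.0509
finger_force: 63.5
```

Call:
step_arm:
  series:
    - [0,0,-0.6,0,0,0,-1]
    - [0,0,-1,0,0,0,-1]
    - [0,0,-1,0,0,0,-1]
    - [1,0.17,-0.4,0,0,0,-1]
    - [1,0.17,0,0,0,0,-1]
    - [1,0.17,0,0,0,0,-1]
    - [1,0.17,0,0,0,0,-1]
    - [1,0.17,0,0,0,0,-1]
    - [1,0.17,0,0,0,0,-1]
    - [1,0.17,0,0,0,0,-1]
    - [1,0.17,0,0,0,0,-1]
    - [1,0.17,0,0,0,0,-1]

```text
clock: 13.2
position: [0.5698, 0.2801, 0.073]
eef_rot: [1.864, 2.528, 0.0]
force: [1.2, 0.2, -0.4]
opening: 0.0504
finger_force: 62.9
```

Call:
step_arm:
  series:
    - [1,0.17,0,0,0,0,-1]
    - [1,0.17,0,0,0,0,-1]
    - [1,0.17,0,0,0,0,-1]
    - [0.4,0.1,0,0,0,0,-1]
    - [0,0,1,0,0,0,-1]
    - [0,0,1,0,0,0,-1]
    - [0,0,0.8,0,0,0,-1]
    - [0,0,0.2,0,0,0,-1]
    - [0,0,0,0,0,0,-1]

```text
clock: 14.32
position: [0.5577, 0.3816, -0.0175]
eef_rot: [1.865, 2.528, -0.001]
force: [-0.0, -0.4, 0.3]
opening: 0.0507
finger_force: 62.9
```

Call:
step_arm:
  series:
    - [0,0,0.25,0,0,0,-1]
    - [0,0,0,0,0,0,1]
    - [0,0,0,0,0,0,1]
    - [0,0,0,0,0,0,1]
    - [0,0,-1,0,0,0,1]
    - [0,0,-1,0,0,0,1]
    - [0,0,-1,0,0,0,1]
    - [-1,-0.16,-1,0,0,0,1]
    - [-1,-0.16,0,0,0,0,1]
    - [-1,-0.16,0,0,0,0,1]
    - [-1,-0.16,0,0,0,0,1]
    - [-1,-0.16,0,0,0,0,1]

```text
clock: 15.82
position: [0.5791, 0.2307, 0.0951]
eef_rot: [1.864, 2.528, 0.001]
force: [-0.3, -0.1, 0.3]
opening: 0.0853
finger_force: 0.0
```

Call:
step_arm:
  series:
    - [-1,-0.16,0,0,0,0,1]
    - [-1,-0.16,0,0,0,0,1]
    - [-1,-0.16,0,0,0,0,1]
    - [-1,-0.16,0,0,0,0,1]
    - [-1,-0.16,0,0,0,0,1]
    - [-1,-0.16,0,0,0,0,1]
    - [-1,-0.16,0,0,0,0,1]
    - [0,0,0,0,0,0,1]

```text
clock: 16.82
position: [0.6093, 0.0191, 0.095]
eef_rot: [1.868, 2.525, 0.0]
force: [0.6, 1.0, 0.0]
opening: 0.0855
finger_force: 0.0
```

```bash
python3 - <<'E'
from h import *
C,_=shot('wrist','w4.png');s=bot.observe();print(s['position'],s['opening'])
for n,z in (('collar',.044),('chock_a',.044),('blade',.016)):
    print(n,rect(n,'wrist',C,z))
E
```

```text
[0.60903813 0.02042839 0.09497729] 0.08485050495486132
collar {'score': 0.75, 'c': (612, -36), 'size': (58, 46), 'long_deg': -72.4}
chock_a {'score': 0.73, 'c': (626, -84), 'size': (63, 52), 'long_deg': -69.1}
blade None
```

View pics/w4.png

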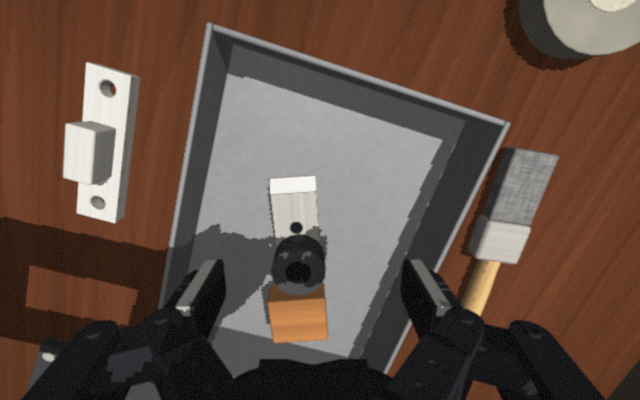

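Call:
step_arm:
  series:
    - [-1,-0.25,0.7,0,0,0,1]
    - [-0.95,-0.25,1,0,0,0,1]
    - [0,0,1,0,0,0,1]
    - [0,0,0.8,0,0,0,1]
    - [0,0,0.2,0,0,0,1]
    - [0,0,0,0,0,0,-1]
    - [0,0,0,0,0,0,-1]
    - [0,0,0,0,0,0,-1]
    - [0,0,0,0,0,0,-1]

```text
clock: 18.15
position: [0.6136, -0.0392, -0.0143]
eef_rot: [1.863, 2.526, 0.003]
force: [-0.1, 1.9, 5.6]
opening: 0.0453
finger_force: 62.2
```

Call:
step_arm:
  series:
    - [0,0,-0.6,0,0,0,-1]
    - [0,0,-1,0,0,0,-1]
    - [0,0,-1,0,0,0,-1]
    - [1,-0.12,-0.4,0,0,0,-1]
    - [1,-0.12,0,0,0,0,-1]
    - [1,-0.12,0,0,0,0,-1]
    - [1,-0.12,0,0,0,0,-1]
    - [1,-0.12,0,0,0,0,-1]
    - [1,-0.12,0,0,0,0,-1]
    - [1,-0.12,0,0,0,0,-1]
    - [1,-0.12,0,0,0,0,-1]
    - [1,-0.12,0,0,0,0,-1]

```text
clock: 19.65
position: [0.5004, 0.2099, 0.0744]
eef_rot: [1.865, 2.528, 0.0]
force: [-0.3, 1.1, -2.0]
opening: 0.0454
finger_force: 61.7
```

Call:
step_arm:
  series:
    - [1,-0.12,0,0,0,0,-1]
    - [1,-0.12,0,0,0,0,-1]
    - [1,-0.12,0,0,0,0,-1]
    - [1,-0.12,0,0,0,0,-1]
    - [1,-0.12,0,0,0,0,-1]
    - [1,-0.12,0,0,0,0,-1]
    - [0,0,1,0,0,0,-1]
    - [0,0,1,0,0,0,-1]
    - [0,0,1,0,0,0,-1]
    - [0,0,0.1,0,0,0,-1]
    - [0,0,0,0,0,0,-1]

```text
clock: 21.02
position: [0.4277, 0.3749, -0.0183]
eef_rot: [1.865, 2.528, 0.001]
force: [-0.3, 0.2, -1.0]
opening: 0.045
finger_force: 61.9
```

Call:
step_arm:
  series:
    - [0,0,0.2,0,0,0,-1]
    - [0,0,0,0,0,0,1]
    - [0,0,0,0,0,0,1]
    - [0,0,0,0,0,0,1]
    - [0,0,-1,0,0,0,1]
    - [0,0,-1,0,0,0,1]
    - [0,0,-1,0,0,0,1]
    - [-1,0.11,-1,0,0,0,1]
    - [-1,0.11,0,0,0,0,1]
    - [-1,0.11,0,0,0,0,1]
    - [-1,0.11,0,0,0,0,1]
    - [-1,0.11,0,0,0,0,1]

```text
clock: 22.52
position: [0.4878, 0.2354, 0.095]
eef_rot: [1.864, 2.528, 0.001]
force: [0.7, 0.5, -1.1]
opening: 0.0852
finger_force: 0.0
```

Call:
step_arm:
  series:
    - [-1,0.11,0,0,0,0,1]
    - [-1,0.11,0,0,0,0,1]
    - [-1,0.11,0,0,0,0,1]
    - [-1,0.11,0,0,0,0,1]
    - [-1,0.11,0,0,0,0,1]
    - [-1,0.11,0,0,0,0,1]
    - [-1,0.11,0,0,0,0,1]
    - [-1,0.11,0,0,0,0,1]
    - [-1,0.11,0,0,0,0,1]
    - [0,0,0,0,0,0,1]

```text
clock: 23.78
position: [0.5962, -0.0148, 0.095]
eef_rot: [1.867, 2.525, 0.0]
force: [-0.3, 0.5, -0.5]
opening: 0.0857
finger_force: 0.0
```

```bash
python3 - <<'E'
from h import *
C,_=shot('wrist','w5.png');s=bot.observe();print(s['position'],s['opening'])
for n,z in (('chock_a',.044),('blade',.016),('bin',.06)):
    print(n,rect(n,'wrist',C,z))
shot('scene','s3.png');print([(d['point'],d['score']) for d in bot.find_in('chock_a','scene')],[(d['point'],d['score']) for d in bot.find_in('collar','scene')])
E
```

```text
[ 0.59561155 -0.01347607  0.09475099] 0.08528865741762583
chock_a {'score': 0.62, 'c': (626, -85), 'size': (60, 53), 'long_deg': -69.5}
blade {'score': 0.7, 'c': (623, -36), 'size': (334, 250), 'long_deg': -89.9}
bin {'score': 0.94, 'c': (614, -19), 'size': (277, 207), 'long_deg': -89.9}
[([0.6298, -0.0999, 0.0404], 0.88), ([0.5633, 0.3696, 0.0333], 0.83)] [([0.4424, 0.3649, 0.0327], 0.62)]
```

View pics/w5.png

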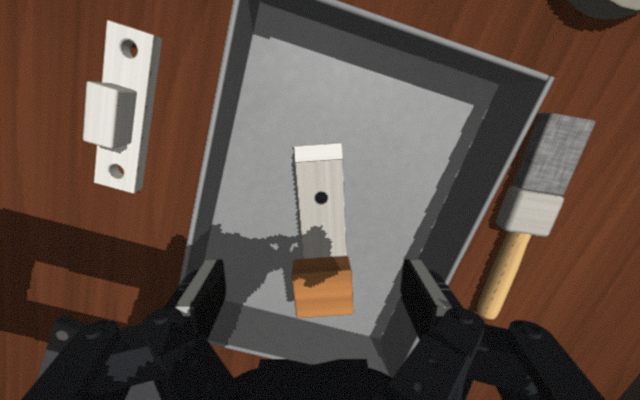

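Call:
step_arm:
  series:
    - [-1,0.1,0.5,0,0,0,1]
    - [-1,0.1,0.7,0,0,0,1]
    - [-0.7,0.07,0.7,0,0,0,1]
    - [0,0,1,0,0,0,1]
    - [0,0,0.6,0,0,0,1]
    - [0,0,0.2,0,0,0,1]
    - [0,0,0,0,0,0,-1]
    - [0,0,0,0,0,0,-1]
    - [0,0,0,0,0,0,-1]
    - [0,0,0,0,0,0,-1]

```text
clock: 25.38
position: [0.6288, -0.088, -0.0144]
eef_rot: [1.862, 2.526, 0.002]
force: [-0.2, 0.4, 5.6]
opening: 0.0511
finger_force: 61.9
```

Call:
step_arm:
  series:
    - [0,0,-0.6,0,0,0,-1]
    - [0,0,-1,0,0,0,-1]
    - [0,0,-1,0,0,0,-1]
    - [1,-0.18,-0.4,0,0,0,-1]
    - [1,-0.18,0,0,0,0,-1]
    - [1,-0.18,0,0,0,0,-1]
    - [1,-0.18,0,0,0,0,-1]
    - [1,-0.18,0,0,0,0,-1]
    - [1,-0.18,0,0,0,0,-1]
    - [1,-0.18,0,0,0,0,-1]
    - [1,-0.18,0,0,0,0,-1]
    - [1,-0.18,0,0,0,0,-1]

```text
clock: 26.88
position: [0.5005, 0.1565, 0.0747]
eef_rot: [1.864, 2.528, 0.001]
force: [-1.2, 0.8, 0.1]
opening: 0.0515
finger_force: 61.4
```

Call:
step_arm:
  series:
    - [1,-0.18,0,0,0,0,-1]
    - [1,-0.18,0,0,0,0,-1]
    - [1,-0.18,0,0,0,0,-1]
    - [1,-0.18,0,0,0,0,-1]
    - [1,-0.18,0,0,0,0,-1]
    - [0.3,0,0,0,0,0,-1]
    - [0,0,1,0,0,0,-1]
    - [0,0,1,0,0,0,-1]
    - [0,0,1,0,0,0,-1]
    - [0,0,0.1,0,0,0,-1]
    - [0,0,0,0,0,0,-1]

```text
clock: 28.25
position: [0.4289, 0.2996, -0.0184]
eef_rot: [1.865, 2.528, 0.001]
force: [0.3, 0.2, 0.4]
opening: 0.0512
finger_force: 61.5
```

Call:
step_arm:
  series:
    - [0,0,0.2,0,0,0,-1]
    - [0,0,0,0,0,0,1]
    - [0,0,0,0,0,0,1]
    - [0,0,0,0,0,0,1]
    - [0,0,-1,0,0,0,1]
    - [0,0,-1,0,0,0,1]
    - [0,0,-1,0,0,0,1]
    - [-1,0.18,-1,0,0,0,1]
    - [-1,0.18,-0.8,0,0,0,1]
    - [-1,0.18,0,0,0,0,1]
    - [-1,0.18,0,0,0,0,1]
    - [-1,0.18,0,0,0,0,1]

```text
clock: 29.75
position: [0.4987, 0.1635, 0.119]
eef_rot: [1.864, 2.528, 0.001]
force: [-0.2, 0.2, -0.2]
opening: 0.0853
finger_force: 0.0
```

Call:
step_arm:
  series:
    - [-1,0.18,0,0,0,0,1]
    - [-1,0.18,0,0,0,0,1]
    - [-1,0.18,0,0,0,0,1]
    - [-1,0.18,0,0,0,0,1]
    - [-1,0.18,0,0,0,0,1]
    - [-1,0.18,0,0,0,0,1]
    - [-1,0.18,0,0,0,0,1]
    - [-0.6,0,0,0,0,0,1]
    - [0,0,0,0,0,0,1]

```text
clock: 30.88
position: [0.6017, -0.0431, 0.1186]
eef_rot: [-1.866, -2.527, 0.0]
force: [0.7, -0.7, -0.5]
opening: 0.0857
finger_force: 0.0
```

```bash
python3 - <<'E'
from h import *
C,im=shot('wrist','w6.png');s=bot.observe();print(s['position'])
print(rect('blade','wrist',C,.016))
m=bot.cut_out('blade','wrist')[0]['region'].astype(np.uint8)
c=max(cv2.findContours(m,1,2)[0],key=cv2.contourArea); im=im.copy(); cv2.drawContours(im,[c],-1,(255,0,0),1)
cv2.imwrite('pics/w6c.png',cv2.resize(im[60:360,160:480],None,fx=2,fy=2)[:,:,::-1])
E
```

```text
[ 0.60139624 -0.04217929  0.11850164]
{'score': 0.62, 'c': (614, -43), 'size': (150, 40), 'long_deg': -69.1}
```

View pics/w6c.png

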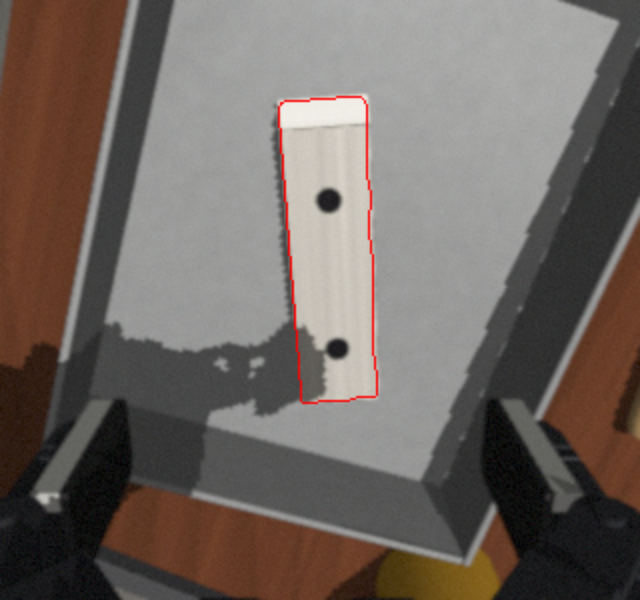

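The blade is now clear, at (614, −43) mm with its bevel towards +y.

Call:
step_arm:
  series:
    - [-0.15,0.4,0,0,0,-0.57,1]
    - [0,0,1,0,0,0,1]
    - [0,0,1,0,0,0,1]
    - [0,0,1,0,0,0,1]
    - [0,0,1,0,0,0,1]
    - [0,0,0.7,0,0,0,1]
    - [0,0,0.35,0,0,0,1]
    - [0,0,0,0,0,0,1]
    - [0,0,0,0,0,0,-1]
    - [0,0,0,0,0,0,-1]
    - [0,0,0,0,0,0,-1]
    - [0,0,0,0,0,0,-1]

```text
clock: 32.52
position: [0.6155, -0.0434, -0.0314]
eef_rot: [1.776, 2.589, 0.001]
force: [-1.2, -0.3, 5.4]
opening: 0.0383
finger_force: 63.1
```

Call:
step_arm:
  series:
    - [0,0,-0.5,0,0,0,-1]
    - [0,0,-1,0,0,0,-1]
    - [0,0,-1,0,0,0,-1]
    - [0,0,-1,0,0,0,-1]
    - [-0.9,-0.95,-1,0,0,0,-1]
    - [-0.9,-0.95,-1,0,0,0,-1]
    - [-0.9,-0.95,-0.5,0,0,0,-1]
    - [-0.9,-0.95,0,0,0,0,-1]
    - [-0.9,-0.95,0,0,0,0,-1]
    - [-0.9,-0.95,0,0,0,0,-1]
    - [-0.9,-0.95,0,0,0,0,-1]
    - [-0.9,-0.95,0,0,0,0,-1]

```text
clock: 34.02
position: [0.4785, -0.3273, 0.1472]
eef_rot: [-1.776, -2.59, -0.0]
force: [0.5, -0.9, -4.2]
opening: 0.0385
finger_force: 62.0
```

Call:
step_arm:
  series:
    - [0,0,0,0,0,1,-1]
    - [0,0,0,0,0,1,-1]
    - [0,0,0,0,0,1,-1]
    - [0,0,0,0,0,1,-1]
    - [0,0,0,0,0,1,-1]
    - [0,0,0,0,0,1,-1]
    - [0,0,0,0,0,1,-1]
    - [0,0,0,0,0,1,-1]
    - [0,0,0,0,0,1,-1]
    - [0,0,0,0,0,1,-1]
    - [0,0,0,0,0,1,-1]
    - [0,0,0,0,0,1,-1]

```text
clock: 35.52
position: [0.4791, -0.3262, 0.1471]
eef_rot: [-3.045, -0.77, 0.001]
force: [0.6, -0.5, -3.6]
opening: 0.0385
finger_force: 62.1
```

Call:
step_arm:
  series:
    - [0,0,0,0,0,1,-1]
    - [0,0,0,0,0,1,-1]
    - [0,0,0,0,0,1,-1]
    - [0,0,0,0,0,1,-1]
    - [0,0,0,0,0,0,-1]

```text
clock: 36.15
position: [0.4793, -0.3263, 0.1471]
eef_rot: [-3.141, -0.032, 0.001]
force: [0.0, 0.5, -3.9]
opening: 0.0383
finger_force: 62.1
```

```bash
python3 - <<'E'
from h import *
C,im=shot('wrist','w7.png');s=bot.observe();print(s['position'],s['eef_rot'],s['opening'],s['joint_positions'])
print(rect('jig','wrist',C,.012))
E
```

```text
[ 0.47933146 -0.32635135  0.14714833] [-3.14094897e+00 -3.40526872e-02  6.97132742e-04] 0.038581920731612734 [-7.33742365e-01  1.53269297e-01  1.69734607e+00  3.82323802e-05
  1.29161476e+00  8.15361207e-01]
{'score': 0.72, 'c': (389, -328), 'size': (316, 95), 'long_deg': 1.0}
```

View pics/w7.png

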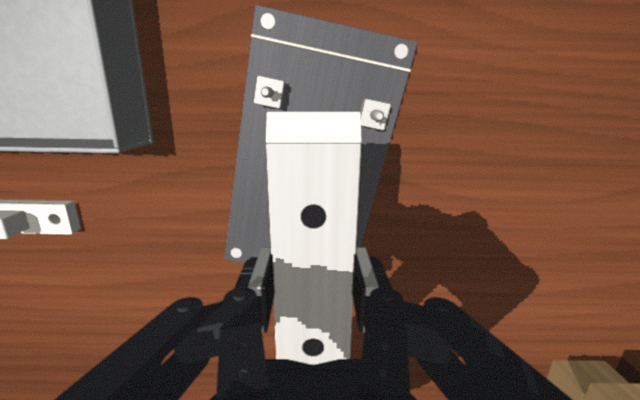

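Wrist view: the blade is held straight. The jig's scribed line runs from (251,35) to (410,70), the blocks are at (269,91) and (376,114), and the plate corners at (256,6), (416,42) and (225,261).

```bash
python3 - <<'E'
from h import *
from scipy.optimize import least_squares
C=cam('wrist')
print('bevel edge ends on jig? line pts',[px2w(C,u,v,.012)[:2].round(4) for u,v in ((251,35),(410,70))])
P=[((256,6),(130,75,12)),((416,42),(130,-75,12)),((251,35.5),(105,75,12)),((410,70),(105,-75,12)),((225,261),(-130,75,12)),((269,91),(60,50,28)),((376,114),(60,-50,28))]
def mod(p,q):
    c,s=np.cos(p[2]),np.sin(p[2]); return np.array([p[0]+(c*q[0]-s*q[1])/1e3,p[1]+(s*q[0]+c*q[1])/1e3,q[2]/1e3])
f=lambda p:np.concatenate([proj(C,mod(p,q))-np.array(u) for u,q in P])
r=least_squares(f,[.5,-.33,-.2],loss='soft_l1'); print(r.x,np.degrees(r.x[2]),f(r.x).round(1))
p=r.x
np.save('jig.npy',p)
print('seat',mod(p,(60,0,28)),'line',mod(p,(105,0,12)),'place c',mod(p,(-20,0,12)))
# blade center relative to tool: use bevel end corners at held z
s=bot.observe();z=s['position'][2]+.035+.012
print('holes',[px2w(C,u,v,z)[:2].round(4) for u,v in ((313,216),(313,347))],'edge',[px2w(C,u,v,z-.007).round(4)[:2] for u,v in ((267,113),(359,113))],'rear',[px2w(C,u,v,z).round(4)[:2] for u,v in ((274,360),(349,360))])
E
```

```text
bevel edge ends on jig? line pts [array([ 0.6127, -0.2679]), array([ 0.5865, -0.4154])]
[ 0.49574436 -0.32396168 -0.17189717] -9.84898211193134 [-1.2 -1.2  2.4 -1.   0.2  0.4  0.4  0.1 -0.2 -0.3 -0.2  1.9 -0.5  0.7]
seat [ 0.55486008 -0.33422479  0.028     ] line [ 0.59919687 -0.34192212  0.012     ] place c [ 0.47603912 -0.32054064  0.012     ]
holes [array([ 0.5104, -0.3261]), array([ 0.4356, -0.3277])] edge [array([ 0.5546, -0.3055]), array([ 0.5554, -0.3449])] rear [array([ 0.4263, -0.3068]), array([ 0.4272, -0.3473])]
```

Call:
step_arm:
  series:
    - [-0.1,-0.2,0,0,0,0.81,-1]
    - [0,0,0,0,0,0.8,-1]
    - [0,0,1,0,0,0,-1]
    - [0,0,1,0,0,0,-1]
    - [0,0,1,0,0,0,-1]
    - [0,0,1,0,0,0,-1]
    - [0,0,0.9,0,0,0,-1]
    - [0,0,0.5,0,0,0,-1]
    - [0,0,0.2,0,0,0,-1]
    - [0,0,0,0,0,0,-1]

```text
clock: 37.5
position: [0.4768, -0.321, -0.0204]
eef_rot: [3.129, -0.272, 0.001]
force: [-0.6, -0.6, -3.5]
opening: 0.0381
finger_force: 62.0
```

Call:
step_arm:
  series:
    - [0,0,0.05,0,0,0,-1]
    - [0,0,0.05,0,0,0,-1]
    - [0,0,0,0,0,0,-0.2]
    - [0,0,0,0,0,0,0.3]
    - [0,0,0,0,0,0,1]
    - [0,0,-0.3,0,0,0,1]
    - [0,0,-1,0,0,0,1]
    - [0,0,-1,0,0,0,1]
    - [0,0,-1,0,0,0,1]
    - [0,0,-1,0,0,0,1]
    - [0,0,-1,0,0,0,1]
    - [0,0,0,0,0,0,1]

```text
clock: 39.0
position: [0.4785, -0.3224, 0.1392]
eef_rot: [3.125, -0.273, 0.009]
force: [0.3, -0.6, -0.3]
opening: 0.0855
finger_force: 0.0
```

```bash
cat > fit.py <<'E'
from h import *
from scipy.optimize import least_squares
def mod(p,q):
    c,s=np.cos(p[2]),np.sin(p[2]); return np.array([p[0]+(c*q[0]-s*q[1])/1e3,p[1]+(s*q[0]+c*q[1])/1e3,q[2]/1e3])
def fit(C,P,p0):
    f=lambda p:np.concatenate([proj(C,mod(p,q))-np.array(u) for u,q in P])
    r=least_squares(f,p0,loss='soft_l1'); return r.x,f(r.x).round(1)
def rel(j,b):
    d=(b[:2]-j[:2])*1e3; c,s=np.cos(j[2]),np.sin(j[2]); return (c*d[0]+s*d[1]).round(1),(-s*d[0]+c*d[1]).round(1),np.degrees(b[2]-j[2]).round(2)
E
python3 - <<'E'
from fit import *
C,im=shot('wrist','w8.png');s=bot.observe();print(s['position'],s['eef_rot'])
print(rect('blade','wrist',C,.024))
cv2.imwrite('pics/w8c.png',cv2.resize(im[0:300,120:520],None,fx=2,fy=2)[:,:,::-1])
E
```

```text
[ 0.47743025 -0.32151693  0.1370381 ] [ 3.12756169 -0.27268033  0.00454068]
{'score': 0.7, 'c': (478, -321), 'size': (149, 40), 'long_deg': -10.2}
```

View pics/w8c.png

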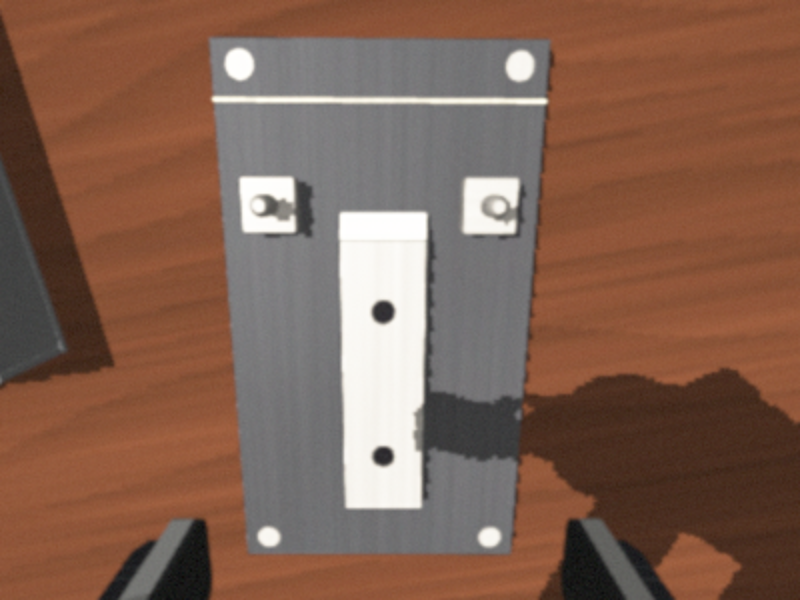

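```bash
cat > meas8.py <<'E'
from fit import *
C=cam('wrist')
J=[((225,19),(130,75,12)),((395,20),(130,-75,12)),((376,277),(-130,-75,12)),((244,276.5),(-130,75,12)),((226.5,49.5),(105,75,12)),((393.5,50.5),(105,-75,12)),((254,102.5),(60,50,28)),((365.5,103),(60,-50,28))]
B=[((293,254),(-75,20,24)),((330.5,254),(-75,-20,24)),((289.5,120),(63,20,24)),((334,120.5),(63,-20,24)),((290,106),(75,20,17)),((334,106),(75,-20,17))]
j,e=fit(C,J,[.495,-.324,-.17]);print(j,np.degrees(j[2]),e)
b,e=fit(C,B,[.477,-.321,-.17]);print(b,np.degrees(b[2]),e)
print('rel',rel(j,b),'need push',30-rel(j,b)[0]); np.save('jig.npy',j)
print('tcp target push start',mod(j,(-130,0,0)),'seat',mod(j,(60,0,28)))
E
python3 meas8.py
```

```text
[ 0.49277999 -0.32097768 -0.17870195] -10.238867477107052 [-2.3 -1.6  2.4 -1.8  0.4  2.8 -0.6  2.9 -1.2  0.   1.4 -0.2 -0.8  0.9
  1.1  0.8]
[ 0.4755343  -0.31975843 -0.17709691] -10.146905568589828 [-0.3  1.   0.2  1.   0.4 -0.2 -0.1 -0.6  0.1 -0.2 -0.3 -0.1]
rel (np.float64(-17.2), np.float64(-1.9), np.float64(0.09)) need push 47.2
tcp target push start [ 0.36485021 -0.29786988  0.        ] seat [ 0.55182451 -0.33164283  0.028     ]
```

The blade lies square in the lane about 47 mm short of the line. I'll set the partly closed fingers down behind its rear end.

Call:
step_arm:
  series:
    - [-1,0,0,0,0,0,-0.7]
    - [-1,0,0,0,0,0,-0.7]
    - [-1,0,0,0,0,0,-0.7]
    - [-0.35,0,0,0,0,0,-0.7]
    - [0,0,1,0,0,0,-0.7]
    - [0,0,1,0,0,0,-0.7]
    - [0,0,1,0,0,0,-0.7]
    - [0,0,1,0,0,0,-0.7]
    - [0,0,0.8,0,0,0,-0.7]
    - [0,0,0.3,0,0,0,-0.7]
    - [0,0,0,0,0,0,-0.7]

```text
clock: 40.48
position: [0.3773, -0.3029, -0.0184]
eef_rot: [-3.129, 0.273, 0.002]
force: [0.3, -0.9, 0.5]
opening: 0.0129
finger_force: 0.0
```

Call:
step_arm:
  series:
    - [0.3,0,0,0,0,0,-0.7]
    - [0.2,0,0,0,0,0,-0.7]
    - [0.2,0,0,0,0,0,-0.7]
    - [0.2,0,0,0,0,0,-0.7]
    - [0.2,0,0,0,0,0,-0.7]
    - [0.2,0,0,0,0,0,-0.7]
    - [0.2,0,0,0,0,0,-0.7]
    - [0.1,0,0,0,0,0,-0.7]

```text
clock: 41.48
position: [0.4246, -0.3117, -0.0172]
eef_rot: [3.13, -0.272, -0.002]
force: [-7.0, 1.0, 5.6]
opening: 0.0133
finger_force: 3.4
```

Call:
step_arm:
  series:
    - [-0.2,0,0,0,0,0,-0.7]
    - [0,0,-1,0,0,0,-0.7]
    - [0,0,-1,0,0,0,-0.7]
    - [0,0,-1,0,0,0,-0.7]
    - [0,0,-1,0,0,0,-0.7]
    - [1,0,-1,0,0,0,-0.7]
    - [1,0,0,0,0,0,-0.7]
    - [0,0,0,0,0,0,-0.7]

```text
clock: 42.48
position: [0.4798, -0.3214, 0.133]
eef_rot: [3.129, -0.271, 0.003]
force: [-1.0, -0.8, 0.1]
opening: 0.0126
finger_force: 0.0
```

```bash
python3 - <<'E'
from fit import *
C,im=shot('wrist','w9.png');s=bot.observe();print(s['position'],s['eef_rot'])
j=np.load('jig.npy'); 
p=[proj(C,mod(j,q)) for q in((105,0,12),(60,0,28))];print(p)
u,v=(int(x) for x in p[0])
cv2.imwrite('pics/w9c.png',cv2.resize(im[max(0,v-50):v+100,u-100:u+100],None,fx=4,fy=4,interpolation=cv2.INTER_CUBIC)[:,:,::-1]); print(max(0,v-50),u-100)
E
```

```text
[ 0.47828168 -0.32079011  0.13209699] [-3.12975726e+00  2.71516062e-01 -5.47489170e-05]
[array([310.15528808,  53.81854063]), array([309.91301678, 107.72408516])]
3 210
```

View pics/w9c.png

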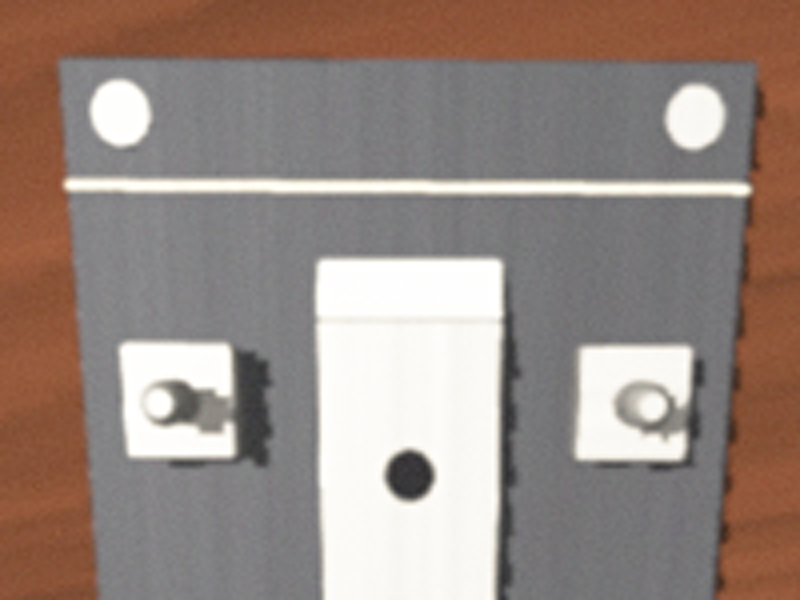

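Blade edge is at crop row 259 (v≈67.8), square to the line at row 187 (v≈49.8), and centred between the blocks. I'll compute what push is left.

```bash
python3 - <<'E'
from fit import *
C=cam('wrist');j=np.load('jig.npy')
g=lambda x,y,z:rel(j,np.r_[px2w(C,210+x/4,3+y/4,z)[:2],0])[:2]
print('line',g(65,185,.012),g(750,190,.012),'edge',g(318,259,.017),g(502,260,.017),'blocks',g(120,400,.028),g(237,400,.028),g(576,403,.028),g(692,403,.028),'bev',g(318,320,.024),g(502,320,.024))
s=bot.observe();print(s['position'],rel(j,np.r_[s['position'][:2],0]))
E
```

```text
line (np.float64(106.3), np.float64(73.7)) (np.float64(106.0), np.float64(-76.0)) edge (np.float64(91.3), np.float64(18.4)) (np.float64(91.3), np.float64(-21.9)) blocks (np.float64(61.9), np.float64(61.2)) (np.float64(62.0), np.float64(35.8)) (np.float64(61.7), np.float64(-38.0)) (np.float64(61.9), np.float64(-63.3)) bev (np.float64(78.6), np.float64(18.1)) (np.float64(78.7), np.float64(-21.7))
[ 0.47828168 -0.32079011  0.13209699] (np.float64(-14.3), np.float64(-2.4), np.float64(10.24))
```

Call:
step_arm:
  series:
    - [-1,0,0,0,0,0,-0.7]
    - [-1,0,0,0,0,0,-0.7]
    - [-0.2,0,1,0,0,0,-0.7]
    - [0,0,1,0,0,0,-0.7]
    - [0,0,1,0,0,0,-0.7]
    - [0,0,1,0,0,0,-0.7]
    - [0,0,0.8,0,0,0,-0.7]
    - [0,0,0.15,0,0,0,-0.7]
    - [0.2,0,0,0,0,0,-0.7]
    - [0.2,0,0,0,0,0,-0.7]
    - [0.15,0,0,0,0,0,-0.7]
    - [0.15,0,0,0,0,0,-0.7]

```text
clock: 44.02
position: [0.4332, -0.3134, -0.0155]
eef_rot: [3.13, -0.272, -0.003]
force: [-7.3, 1.4, 6.2]
opening: 0.0126
finger_force: 3.8
```

Call:
step_arm:
  series:
    - [0.1,0,0,0,0,0,-0.7]
    - [0.06,0,0,0,0,0,-0.7]
    - [0,0,0,0,0,0,-0.7]

```text
clock: 44.4
position: [0.4382, -0.3142, -0.0155]
eef_rot: [3.13, -0.272, -0.002]
force: [-5.4, -0.0, 4.6]
opening: 0.0128
finger_force: 2.7
```

Call:
step_arm:
  series:
    - [-0.2,0,0,0,0,0,-0.7]
    - [0,0,-1,0,0,0,-0.7]
    - [0,0,-1,0,0,0,-0.7]
    - [0,0,-1,0,0,0,-0.7]
    - [0,0,-1,0,0,0,-0.7]
    - [1,0,-1,0,0,0,-0.7]
    - [0.6,0,0,0,0,0,-0.7]
    - [0,0,0,0,0,0,-0.7]

```text
clock: 45.4
position: [0.4809, -0.3215, 0.1344]
eef_rot: [3.129, -0.271, 0.003]
force: [-0.4, 0.1, -0.1]
opening: 0.013
finger_force: 0.0
```

```bash
cat > edge.py <<'E'
from fit import *
import sys
C,im=shot('wrist',sys.argv[1]);s=bot.observe();print(s['position'])
j=np.load('jig.npy')
G=im.astype(float).mean(2)
# brightness profile along jig x at several jig y, at plate plane z=12
xs=np.arange(85,116,.5)
for y in (-70,-35,-27,-18,-8,3,12,17,25,33,65):
    a=[]
    for x in xs:
        u,v=proj(C,mod(j,(x,y,12))); a.append(cv2.getRectSubPix(G.astype(np.float32),(1,1),(u,v))[0,0])
    a=np.array(a); on=xs[a>170]; print(y, on.min() if len(on) else None, on.max() if len(on) else None, (a[::2]).round().astype(int).tolist())
E
python3 edge.py w10.png
```

```text
[ 0.47978446 -0.32106992  0.13360302]
-70 107.5 109.5 [121, 122, 122, 122, 121, 121, 120, 122, 122, 121, 124, 121, 122, 121, 121, 122, 122, 123, 122, 121, 123, 120, 159, 244, 241, 169, 122, 121, 119, 120, 121]
-35 107.5 109.5 [117, 118, 119, 119, 121, 119, 121, 120, 122, 119, 119, 117, 119, 121, 119, 118, 118, 118, 118, 119, 120, 118, 153, 244, 240, 165, 119, 121, 120, 118, 118]
-27 107.5 109.5 [113, 120, 120, 120, 121, 120, 123, 123, 122, 125, 122, 123, 121, 122, 122, 123, 123, 121, 123, 123, 123, 121, 160, 247, 239, 166, 121, 126, 124, 122, 120]
-18 85.0 109.5 [250, 250, 250, 250, 250, 250, 250, 250, 250, 251, 247, 247, 253, 254, 254, 254, 254, 254, 254, 254, 254, 254, 244, 238, 235, 168, 124, 126, 124, 124, 127]
-8 85.0 109.5 [252, 252, 252, 252, 253, 252, 252, 252, 252, 252, 249, 248, 253, 254, 254, 254, 254, 254, 254, 254, 254, 254, 250, 244, 233, 166, 125, 121, 122, 124, 125]
3 85.0 109.5 [250, 250, 250, 250, 250, 250, 251, 250, 250, 250, 247, 248, 253, 254, 254, 254, 254, 254, 254, 254, 254, 254, 249, 244, 232, 165, 129, 125, 126, 126, 126]
12 85.0 109.5 [251, 252, 251, 251, 251, 251, 252, 251, 252, 251, 248, 249, 253, 254, 254, 254, 254, 254, 254, 254, 254, 254, 249, 245, 235, 165, 130, 129, 129, 129, 129]
17 85.0 110.0 [253, 253, 253, 253, 253, 253, 253, 253, 253, 253, 249, 250, 254, 254, 255, 255, 255, 255, 255, 255, 255, 255, 247, 239, 237, 172, 128, 128, 127, 126, 127]
25 107.5 110.0 [128, 129, 130, 130, 130, 130, 127, 128, 130, 129, 130, 130, 129, 129, 129, 130, 131, 128, 127, 129, 126, 126, 154, 227, 244, 181, 131, 129, 129, 128, 131]
33 107.5 110.0 [133, 135, 132, 136, 133, 134, 134, 134, 132, 134, 134, 135, 132, 134, 133, 131, 135, 134, 134, 134, 136, 134, 160, 230, 244, 181, 139, 134, 134, 136, 136]
65 107.5 110.0 [134, 133, 135, 137, 135, 133, 137, 134, 137, 136, 137, 135, 136, 136, 134, 134, 134, 136, 136, 136, 134, 133, 161, 235, 252, 192, 139, 134, 137, 135, 133]
```

Call:
step_arm:
  series:
    - [-1,0,0,0,0,0,-0.7]
    - [-0.6,0,0,0,0,0,-0.7]
    - [0,0,1,0,0,0,-0.7]
    - [0,0,1,0,0,0,-0.7]
    - [0,0,1,0,0,0,-0.7]
    - [0,0,1,0,0,0,-0.7]
    - [0,0,0.8,0,0,0,-0.7]
    - [0,0,0.2,0,0,0,-0.7]
    - [0.1,0,0,0,0,0,-0.7]
    - [0.1,0,0,0,0,0,-0.7]
    - [0.05,0,0,0,0,0,-0.7]
    - [0,0,0,0,0,0,-0.7]

```text
clock: 46.95
position: [0.4398, -0.3147, -0.0155]
eef_rot: [3.129, -0.272, -0.001]
force: [-4.5, 0.7, 3.6]
opening: 0.0133
finger_force: 2.4
```

Call:
step_arm:
  series:
    - [-0.2,0,0,0,0,0,-0.7]
    - [0,0,-1,0,0,0,-0.7]
    - [0,0,-1,0,0,0,-0.7]
    - [0,0,-1,0,0,0,-0.7]
    - [0,0,-1,0,0,0,-0.7]
    - [1,0,-1,0,0,0,-0.7]
    - [1,0,0,0,0,0,-0.7]
    - [1,0,0,0,0,0,-0.7]
    - [0,0,0,0,0,0,-0.7]

```text
clock: 48.08
position: [0.5242, -0.3289, 0.1338]
eef_rot: [3.13, -0.271, 0.002]
force: [-0.1, -0.4, 0.9]
opening: 0.0128
finger_force: 0.0
```

```bash
python3 edge.py w11.png; python3 - <<'E'
from fit import *
j=np.load('jig.npy');C=cam('wrist');im=cv2.imread('pics/w11.png')
u,v=(int(x) for x in proj(C,mod(j,(105,0,12))));print(u,v)
G=im.astype(float).mean(2)
for du in(-15,0,15): print(G[v-14:v+30,u+du-1:u+du+2].mean(1).round().astype(int).tolist())
cv2.imwrite('pics/w11c.png',cv2.resize(im[max(0,v-25):v+45,u-60:u+60],None,fx=6,fy=6,interpolation=cv2.INTER_NEAREST))
E
```

```text
[ 0.52296844 -0.32863563  0.13342768]
-70 107.5 110.0 [121, 123, 122, 124, 122, 122, 121, 120, 122, 124, 123, 121, 122, 122, 122, 122, 123, 122, 121, 121, 123, 119, 153, 235, 242, 182, 127, 121, 122, 121, 126]
-35 107.5 110.0 [119, 122, 119, 119, 120, 120, 120, 120, 120, 121, 120, 121, 121, 121, 120, 117, 120, 122, 121, 122, 120, 117, 142, 230, 243, 185, 128, 121, 120, 121, 119]
-27 107.5 110.0 [109, 115, 122, 121, 123, 122, 122, 123, 125, 125, 123, 124, 123, 124, 124, 124, 125, 125, 123, 122, 122, 124, 154, 232, 242, 183, 129, 125, 123, 125, 123]
-18 85.0 110.0 [249, 249, 249, 249, 249, 250, 249, 249, 250, 248, 239, 250, 255, 254, 255, 255, 255, 255, 255, 255, 255, 255, 255, 255, 243, 182, 130, 126, 126, 127, 126]
-8 85.0 110.0 [251, 251, 251, 251, 251, 251, 251, 251, 252, 251, 242, 251, 255, 254, 254, 255, 255, 255, 255, 255, 255, 255, 255, 255, 244, 187, 134, 124, 124, 124, 123]
3 85.0 110.0 [249, 248, 248, 249, 249, 249, 249, 249, 250, 248, 237, 251, 255, 254, 255, 255, 255, 255, 255, 255, 255, 255, 255, 255, 244, 186, 137, 129, 127, 132, 131]
12 85.0 110.0 [250, 250, 250, 250, 2
[... 787 characters left out ...]
211, 145, 137, 137, 137, 138]
310 105
[130, 132, 130, 129, 130, 130, 129, 129, 132, 129, 160, 235, 255, 255, 255, 255, 254, 255, 255, 255, 255, 255, 255, 255, 254, 254, 247, 234, 250, 251, 251, 251, 251, 250, 251, 251, 251, 251, 251, 250, 251, 251, 250, 250]
[126, 127, 127, 127, 124, 126, 125, 127, 123, 125, 158, 235, 255, 255, 255, 255, 255, 255, 255, 255, 255, 255, 255, 255, 254, 255, 252, 234, 245, 248, 247, 248, 247, 247, 247, 248, 248, 247, 247, 247, 247, 247, 247, 247]
[124, 124, 124, 123, 123, 124, 124, 123, 124, 121, 139, 222, 255, 255, 255, 255, 255, 255, 255, 255, 255, 255, 255, 254, 254, 255, 252, 235, 245, 248, 247, 247, 247, 247, 247, 247, 247, 247, 247, 247, 247, 247, 247, 247]
```

The edge is on the line to within about 0.5 mm, the same at every y sampled across the blade. Next is the bridge.

Call:
step_arm:
  series:
    - [-0.47,-1,0,0,0,0,1]
    - [-0.47,-1,0,0,0,0,1]
    - [-0.47,-1,0,0,0,0,1]
    - [-0.47,-1,0,0,0,0,1]
    - [-0.47,-1,0,0,0,0,1]
    - [-0.47,-1,0,0,0,0,1]
    - [-0.47,-1,0,0,0,0,1]
    - [-0.47,-1,0,0,0,0,1]
    - [-0.47,-1,0,0,0,0,1]
    - [-0.47,-1,0,0,0,0,1]
    - [-0.2,-0.4,0,0,0,-1,1]
    - [0,0,0,0,0,-1,1]

```text
clock: 49.62
position: [0.4306, 0.0048, 0.1334]
eef_rot: [-3.139, -0.112, -0.0]
force: [0.5, -0.7, 0.9]
opening: 0.0853
finger_force: 0.0
```

Call:
step_arm:
  series:
    - [0,0,0,0,0,-1,1]
    - [0,0,0,0,0,-1,1]
    - [0,0,0,0,0,-1,1]
    - [0,0,0,0,0,-1,1]
    - [0,0,0,0,0,-1,1]
    - [0,0,0,0,0,-1,1]
    - [0,0,0,0,0,-1,1]
    - [0,0,0,0,0,-1,1]
    - [0,0,0,0,0,-1,1]
    - [0,0,0,0,0,-1,1]
    - [0,0,0,0,0,-1,1]
    - [0,0,0,0,0,-1,1]

```text
clock: 51.12
position: [0.4309, 0.0037, 0.1334]
eef_rot: [-2.288, -2.152, -0.0]
force: [0.5, -0.4, 0.5]
opening: 0.0854
finger_force: 0.0
```

Call:
step_arm:
  series:
    - [0,0,0,0,0,-0.5,1]
    - [0,0,0,0,0,0,1]

```text
clock: 51.38
position: [0.4311, 0.0037, 0.1335]
eef_rot: [-2.228, -2.215, -0.0]
force: [0.2, -0.6, -0.3]
opening: 0.0852
finger_force: 0.0
```

```bash
python3 - <<'E'
from fit import *
C,im=shot('wrist','w12.png');s=bot.observe();print(s['position'],s['eef_rot'],s['joint_positions'][5])
L=bot.cut_out('bridge','wrist'); m=L[0]['region'].astype(np.uint8)
print(L[0]['score'],cv2.boundingRect(m),rect('bridge','wrist',C,.014))
# fit: contour must match silhouette of model
k=max(cv2.findContours(m,0,1)[0],key=cv2.contourArea)
def sil(p):
    o=np.zeros(m.shape,np.uint8)
    for (a,b,z0,z1) in ((17,65,0,14),(11,22,14,42)):
        pts=np.array([proj(C,mod(p,(i*a,jj*b,z))) for i in(-1,1) for jj in(-1,1) for z in(z0,z1)])
        cv2.fillConvexPoly(o,cv2.convexHull(np.round(pts*16).astype(np.int32)),1,8,4)
    return o
from scipy.optimize import minimize
f=lambda p:-(sil(p)&m).sum()/max(1,(sil(p)|m).sum())
r=min((minimize(f,[.431,.005,t],method='Nelder-Mead',options=dict(initial_simplex=[[.431,.005,t],[.441,.005,t],[.431,.015,t],[.431,.005,t+.1]],xatol=1e-4)) for t in(-.05,0.05)),key=lambda r:r.fun)
print(r.x,np.degrees(r.x[2]),r.fun)
E
```

```text
[0.43124794 0.00374273 0.13353871] [2.22860082e+00 2.21421124e+00 1.09111525e-04] -0.16816703690738657
0.95 (291, 113, 37, 128) {'score': 0.95, 'c': (428, 5), 'size': (130, 35), 'long_deg': -89.6}
[ 0.47766667  0.01166667 -0.15      ] -8.594366926962344 0.0<stdin>:14: RuntimeWarning: overflow encountered in scalar negative
```

Call:
step_arm:
  series:
    - [0.04,-0.1,1,0,0,0,1]
    - [0,0,1,0,0,0,1]
    - [0,0,1,0,0,0,1]
    - [0,0,1,0,0,0,1]
    - [0,0,0.7,0,0,0,1]
    - [0,0,0.25,0,0,0,1]
    - [0,0,0,0,0,0,-1]
    - [0,0,0,0,0,0,-1]
    - [0,0,0,0,0,0,-1]
    - [0,0,0,0,0,0,-1]
    - [0,0,0,0,0,0,-1]

```text
clock: 52.9
position: [0.4298, 0.0049, -0.0139]
eef_rot: [2.226, 2.215, 0.001]
force: [-1.4, 0.2, 6.2]
opening: 0.0209
finger_force: 60.7
```

```bash
cat > blocks.py <<'E'
from fit import *
j=np.load('jig.npy')
def CW(pos,rv):
    c=bot.get_calibration('wrist'); f=200/np.tan(np.radians(c['fov_y'])/2); K=np.array([[f,0,c['cx']],[0,f,c['cy']],[0,0,1.]])
    T=np.eye(4);T[:3,:3]=R.from_rotvec(rv).as_matrix();T[:3,3]=pos; W=np.linalg.inv(T@np.array(c['mount'])); return K,W[:3,:3],W[:3,3]
for fn,pos,rv in (('w8',[.47743,-.32152,.13704],[3.12756,-.27268,.00454]),('w10',[.47978,-.32107,.13360],[3.1295,-.271,.000]),('w11',[.52297,-.32864,.13343],[3.1295,-.271,.000])):
    C=CW(pos,rv); im=cv2.imread(f'pics/{fn}.png').astype(float).mean(2)
    out=[]
    for y in(50,-50):
        u,v=proj(C,mod(j,(62,y,28))).astype(int)
        m=np.zeros(im.shape,np.uint8); m[v-22:v+23,u-22:u+23]=im[v-22:v+23,u-22:u+23]>190
        k=max(cv2.findContours(m,0,1)[0],key=cv2.contourArea)[:,0]
        w=np.array([px2w(C,a,b,.028)[:2]*1e3 for a,b in k],np.float32); (x,yy),s,t=cv2.minAreaRect(w); out.append([x,yy]); print(fn,round(x,1),round(yy,1),np.round(s,1),round(t,1))
    o=np.array(out); d=o[0]-o[1]; print(' seat',o.mean(0).round(1),'dist',np.linalg.norm(d).round(1),'yaw',(np.degrees(np.arctan2(d[1],d[0]))-90).round(2))
E
python3 blocks.py
```

```text
w8 562.3 -283.7 [23.6 22.8] 80.0
w8 544.3 -380.6 [23.4 22.8] 80.0
 seat [ 553.3 -332.1] dist 98.6 yaw -10.51
w10 562.1 -283.9 [23.5 23.5] 80.0
w10 544.5 -381.6 [23.9 22.6] 80.0
 seat [ 553.3 -332.8] dist 99.3 yaw -10.19
w11 562.3 -284.3 [23.9 23.1] 80.0
w11 544.3 -382.0 [24.  23.3] 79.2
 seat [ 553.3 -333.1] dist 99.4 yaw -10.45
```

Call:
step_arm:
  series:
    - [0,0,-0.5,0,0,0,-1]
    - [0,0,-1,0,0,0,-1]
    - [0,0,-1,0,0,0,-1]
    - [0,0,-1,0,0,0,-1]
    - [0,0,-1,0,0,0,-1]
    - [0,0,0,0,0,0,-1]

```text
clock: 53.65
position: [0.4307, 0.0048, 0.1227]
eef_rot: [2.224, 2.213, 0.005]
force: [0.6, 1.1, -4.1]
opening: 0.021
finger_force: 59.7
```

Call:
step_arm:
  series:
    - [-1,0.37,0,0,0,0,-1]
    - [-1,0.37,0,0,0,0,-1]
    - [-1,0.37,0,0,0,0,-1]
    - [-1,0.37,0,0,0,0,-1]
    - [-1,0.37,0,0,0,0,-1]
    - [-1,0.37,0,0,0,0,-1]
    - [-1,0.37,0,0,0,0,-1]
    - [-1,0.37,0,0,0,0,-1]
    - [-1,0.37,0,0,0,0,-1]
    - [-1,0.37,0,0,0,0,-1]
    - [-1,0.37,0,0,0,0,-1]
    - [-0.24,0.07,0,0,0,0.44,-1]

```text
clock: 55.15
position: [0.5505, -0.3338, 0.1174]
eef_rot: [-2.285, -2.151, 0.001]
force: [-0.0, -0.4, -3.5]
opening: 0.0207
finger_force: 59.6
```

Call:
step_arm:
  series:
    - [0,0,0,0,0,1,-1]
    - [0,0,0,0,0,0,-1]
    - [0,0,0,0,0,0,-1]

```text
clock: 55.52
position: [0.5508, -0.3321, 0.1188]
eef_rot: [-2.406, -2.017, 0.001]
force: [-0.3, -0.3, -3.7]
opening: 0.021
finger_force: 59.7
```

```bash
python3 - <<'E'
from fit import *
C,im=shot('wrist','w13.png');s=bot.observe();z=s['position'][2];print(s['position'],s['eef_rot'],s['opening'],np.degrees(2*np.arctan2(s['eef_rot'][1],s['eef_rot'][0]))-90)
m=bot.cut_out('bridge','wrist')[0]['region'].astype(np.uint8)
print(cv2.boundingRect(m),rect('bridge','wrist',C,z+.028))
Lm=m.astype(bool)
def sil(p):
    o=np.zeros(m.shape,np.uint8)
    for (a,b,z0,z1) in ((17,65,0,14),(11,22,14,42)):
        pts=np.array([proj(C,mod(p,(i*a,jj*b,zz+1e3*(z+.0139)))) for i in(-1,1) for jj in(-1,1) for zz in(z0,z1)])
        cv2.fillConvexPoly(o,cv2.convexHull(np.round(pts*16).astype(np.int32)),1,8,4)
    return o.astype(bool)
from scipy.optimize import minimize
f=lambda p:1-float((sil(p)&Lm).sum())/float((sil(p)|Lm).sum())
p0=np.r_[s['position'][:2],-.178]
r=minimize(f,p0,method='Nelder-Mead',options=dict(initial_simplex=[p0,p0+[.01,0,0],p0+[0,.01,0],p0+[0,0,.1]],xatol=1e-4))
print('bridge',r.x,np.degrees(r.x[2]),r.fun)
G=im.copy(); G[sil(r.x)]=G[sil(r.x)]//2+np.array([120,0,0],np.uint8)
cv2.imwrite('pics/w13c.png',np.hstack([im[0:330,140:480],G[0:330,140:480]])[:,:,::-1])
E
```

```text
[ 0.55100917 -0.33215548  0.11925403] [-2.40657818e+00 -2.01725204e+00  5.08662431e-04] 0.02087693822950753 -370.05889481487606
(277, 130, 71, 219) {'score': 0.72, 'c': (551, -331), 'size': (130, 34), 'long_deg': 80.1}
bridge [ 0.55076588 -0.33231085 -0.17458626] -10.00305564617269 0.13800365014740978
```

View pics/w13c.png

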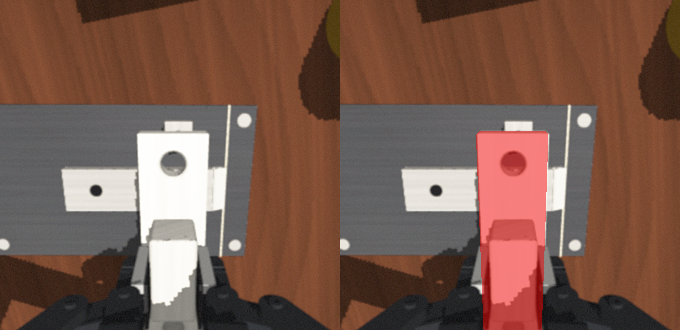

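Call:
step_arm:
  series:
    - [-0.03,0.085,0.5,0,0,0,-1]
    - [0,0,0.7,0,0,0,-1]
    - [0,0,0.7,0,0,0,-1]
    - [0,0,0.5,0,0,0,-1]
    - [0,0,0.15,0,0,0,-1]
    - [0,0,0,0,0,0,-1]
    - [0,0,0,0,0,0,-1]

```text
clock: 56.55
position: [0.5545, -0.3346, 0.0448]
eef_rot: [2.408, 2.014, 0.001]
force: [-0.2, -0.1, -2.6]
opening: 0.0209
finger_force: 59.6
```

```bash
python3 - <<'E'
from fit import *
C,im=shot('wrist','w14.png');s=bot.observe();z=s['position'][2];print(s['position'],s['opening'],s['force'])
p=np.r_[s['position'][:2],-.1754]
zb=(z+.0139)*1e3
for y in(50,-50): print('hole',y,proj(C,mod(p,(0,y,zb+14))))
u,v=proj(C,mod(p,(0,50,zb+14))).astype(int)
G=im.astype(float).mean(2).round().astype(int)
print(u,v); 
for r in range(v-26,v+30,2): print(r,' '.join('%3d'%a for a in G[r,u-28:u+29:2]))
E
```

```text
[ 0.55453088 -0.33460997  0.04485452] 0.020788340140988463 [ 0.7106814  -0.80140215 -3.86338007]
hole 50 [311.77235065 164.32207168]
hole -50 [312.49828094 329.52840946]
311 164
138 252 252 251 252 252 251 251 250 251 250 251 250 250 252 252 252 252 252 251 250 251 252 251 252 252 253 252 251 251
140 252 252 252 253 252 251 250 250 251 250 250 250 251 252 252 252 251 251 251 250 251 251 252 252 252 252 252 251 251
142 252 252 251 252 252 251 250 250 251 250 250 250 250 252 253 252 252 252 251 250 250 252 252 252 252 253 252 251 251
144 252 251 251 252 252 251 251 251 250 250 250 250 250 252 252 252 251 251 251 250 250 251 251 252 252 252 252 250 250
146 252 251 251 252 252 251 250 250 250 250 250 250 250 251 252 252 251 252 251 250 251 251 251 252 252 252 252 250 250
148 252 251 252 252 252 251 250 250 250 249 250 250 250 252 253 252 251 252 251 250 250 251 251 251 252 252 252 251 250
150 252 252 251 252 252 251 250 250 250 250 250 249 245 226 208 193 209 233 249 250 250 250 251 251 251 252 252 251 250
152 252 252 251 252 252 251 250 250 250 250 248 215 157 119 114 113 115 124 167 22
[... 1737 characters left out ...]
 252 252 250 249 249 247 247 247 249 250 251 250 249 249 249 248 249 249 249 250 251 251 251 249 249
184 251 251 250 251 252 251 250 249 248 248 247 248 249 250 251 250 249 249 249 247 248 249 249 250 251 251 250 250 250
186 251 251 251 251 252 251 250 249 249 248 247 248 249 250 250 250 249 249 249 247 248 249 248 250 250 252 251 250 250
188 252 251 250 251 252 251 250 249 248 248 247 247 249 250 251 250 249 249 249 247 248 249 249 250 252 251 250 250 250
190 251 251 250 251 252 251 250 249 249 247 247 247 249 250 251 250 249 250 249 247 248 249 249 250 252 251 250 250 250
192 252 251 251 251 252 251 250 249 248 248 248 247 249 250 251 249 249 249 249 247 249 249 249 250 251 251 250 250 250
```

```bash
python3 - <<'E'
from fit import *
C=cam('wrist');s=bot.observe();p=np.r_[s['position'][:2],-.1754]
zb=(s['position'][2]+.0139)*1e3
for z in (zb+14,zb,50,46,28):
    a=proj(C,mod(p,(0,50,z)));b=proj(C,mod(p,(0,55,z)));c=proj(C,mod(p,(0,45,z)));d=proj(C,mod(p,(5,50,z)));print(z,a.round(1),'+y5',b.round(1),'-y5',c.round(1),'+x5',d.round(1))
im=cv2.imread('pics/w14.png')
c=im[140:186,285:340].astype(int); print(c.shape)
G=c.mean(2).round().astype(int)
for r in range(8,38): print(140+r,' '.join('%3d'%a for a in G[r,12:44]))
E
```

```text
72.75451593007 [311.7 164.3] +y5 [311.7 154.2] -y5 [311.8 174.2] +x5 [321.9 164.3]
58.75451593007 [311.8 158.7] +y5 [311.7 149.4] -y5 [311.8 167.9] +x5 [321.1 158.7]
50 [311.8 155.7] +y5 [311.7 146.7] -y5 [311.8 164.4] +x5 [320.7 155.6]
46 [311.8 154.3] +y5 [311.8 145.6] -y5 [311.8 162.9] +x5 [320.5 154.3]
28 [311.8 149.1] +y5 [311.8 141.1] -y5 [311.9 157. ] +x5 [319.8 149.1]
(46, 55, 3)
148 250 250 250 250 249 249 250 250 250 249 250 252 252 253 253 253 252 251 251 251 252 252 251 251 250 250 250 251 251 252 251 251
149 249 250 250 250 249 249 249 250 250 250 250 250 250 251 249 248 247 247 247 248 250 251 251 250 250 250 250 250 251 251 251 251
150 250 250 250 250 250 249 250 250 249 248 245 235 226 222 208 198 193 199 209 220 233 244 249 250 250 250 250 251 250 251 251 251
151 250 249 250 250 249 250 250 248 245 232 210 184 170 159 148 142 146 146 153 160 171 199 228 240 248 249 250 251 251 252 251 251
152 250 250 250 250 250 250 248 236 215 184 157 137 119 120 114 112 113 113 115 118 124 136 167 188 226 242 249 250 251 251 251 251
153 250 250 250 250 249 245 234 206 166 136 114  
[... 2550 characters left out ...]
 135 134 135 166 211 231 239 247 249 250
173 249 249 249 248 245 241 230 205 173 161 156 159 159 159 161 156 158 156 150 149 146 143 139 148 174 207 227 238 244 249 249 250
174 249 249 248 248 247 245 242 234 214 182 167 162 158 159 156 154 154 150 143 140 140 147 158 194 221 232 237 244 249 249 250 250
175 249 249 248 249 249 248 246 244 237 225 207 181 170 163 159 150 150 153 147 145 158 180 212 230 237 240 244 249 249 250 250 250
176 250 248 249 248 248 249 248 246 245 243 239 227 215 209 193 184 182 193 203 207 219 231 240 240 242 245 247 249 249 249 249 249
177 249 248 248 248 248 248 248 247 247 247 247 247 246 247 244 241 240 242 243 243 244 246 246 246 246 248 248 249 250 249 250 250
```

Through the bridge's hole the peg tip shows about 1.4 mm to +y. I'll correct for that and lower gently.

Call:
step_arm:
  series:
    - [0.047,-0.015,0,0,0,0,-1]
    - [0,0,0.2,0,0,0,-1]
    - [0,0,0.15,0,0,0,-1]
    - [0,0,0.1,0,0,0,-1]
    - [0,0,0,0,0,0,-1]

```text
clock: 57.22
position: [0.5535, -0.3325, 0.0298]
eef_rot: [-2.409, -2.015, 0.0]
force: [0.1, -1.0, -3.8]
opening: 0.0209
finger_force: 59.7
```

Call:
step_arm:
  series:
    - [0,0,0.1,0,0,0,-1]
    - [0,0,0.1,0,0,0,-1]
    - [0,0,0.1,0,0,0,-1]
    - [0,0,0.1,0,0,0,-1]
    - [0,0,0,0,0,0,-1]

```text
clock: 57.85
position: [0.5535, -0.3325, 0.0179]
eef_rot: [-2.409, -2.015, 0.0]
force: [-0.6, -0.6, -3.4]
opening: 0.0211
finger_force: 59.7
```

Call:
step_arm:
  series:
    - [0,0,0.05,0,0,0,-1]
    - [0,0,0.05,0,0,0,-1]
    - [0,0,0.03,0,0,0,-1]
    - [0,0,0,0,0,0,-1]

```text
clock: 58.35
position: [0.5536, -0.3325, 0.0143]
eef_rot: [-2.41, -2.016, 0.0]
force: [0.2, -0.0, -3.6]
opening: 0.0209
finger_force: 59.8
```

Call:
step_arm:
  series:
    - [0,0,0.03,0,0,0,-1]
    - [0,0,0.03,0,0,0,-1]
    - [0,0,0,0,0,0,-1]

```text
clock: 58.72
position: [0.5537, -0.3326, 0.0141]
eef_rot: [2.409, 2.016, -0.0]
force: [-4.9, 2.9, 7.2]
opening: 0.0208
finger_force: 61.1
```

Contact came at the seated height, with the force changing from −3.6 to +7 N. I'll release and retreat straight up.

Call:
step_arm:
  series:
    - [0,0,0,0,0,0,-0.3]
    - [0,0,0,0,0,0,0.3]
    - [0,0,0,0,0,0,0.6]
    - [0,0,0,0,0,0,0.6]
    - [0,0,-0.5,0,0,0,0.6]
    - [0,0,-1,0,0,0,0.6]
    - [0,0,-1,0,0,0,0.6]
    - [0,0,-1,0,0,0,0.6]
    - [0,0,-1,0,0,0,0.6]
    - [0,0,0,0,0,0,0.6]

```text
clock: 59.98
position: [0.5557, -0.3342, 0.1523]
eef_rot: [2.404, 2.011, 0.002]
force: [0.5, -0.3, 0.8]
opening: 0.0685
finger_force: 0.0
```

```bash
cat > fin.py <<'E'
from fit import *
from scipy.optimize import minimize
C,im=shot('wrist','w15.png');s=bot.observe();print(s['position'],s['eef_rot'],s['force'])
L=bot.cut_out('bridge','wrist');Lm=L[0]['region']
def sil(p,zb):
    o=np.zeros(Lm.shape,np.uint8)
    for (a,b,z0,z1) in ((17,65,0,14),(11,22,14,42)):
        pts=np.array([proj(C,mod(p,(i*a,jj*b,zz+zb))) for i in(-1,1) for jj in(-1,1) for zz in(z0,z1)])
        cv2.fillConvexPoly(o,cv2.convexHull(np.round(pts*16).astype(np.int32)),1,8,4)
    return o.astype(bool)
for zb in (22,28,34):
    f=lambda p:1-float((sil(p,zb)&Lm).sum())/float((sil(p,zb)|Lm).sum())
    p0=np.array([.553,-.3325,-.178]); r=minimize(f,p0,method='Nelder-Mead',options=dict(initial_simplex=[p0,p0+[.01,0,0],p0+[0,.01,0],p0+[0,0,.1]],xatol=1e-4))
    print(zb,'bridge',r.x.round(4),np.degrees(r.x[2]).round(2),round(r.fun,3))
shot('scene','s4.png')
for n in ['bridge','blade','chock_a','collar','offcut','spare_wheel','tin','brush']:
    print(n,[(np.round(d['point'],3).tolist(),round(d['score'],2)) for d in bot.find_in(n,'scene')][:2])
# line/edge columns under jig frame (corrected jig: +3.5 mm along x)
j=np.load('jig.npy');G=im.astype(np.float32).mean(2)
xs=np.arange(98,115,1.)
for y in(-40,-10,5,15,35): print(y,[int(cv2.getRectSubPix(G,(1,1),tuple(map(float,proj(C,mod(j,(x,y,12))))))[0,0]) for x in xs])
E
python3 fin.py
```

```text
[ 0.55463197 -0.3333175   0.14985359] [2.40665763e+00 2.01324669e+00 1.35777080e-03] [ 0.37207567  0.21075291 -1.32777652]
22 bridge [ 0.5535 -0.3343 -0.1767] -10.12 0.06
28 bridge [ 0.5535 -0.3335 -0.172 ] -9.85 0.089
34 bridge [ 0.5533 -0.3336 -0.1821] -10.44 0.124
bridge [([0.494, -0.332, 0.013], 0.71), ([0.559, -0.342, 0.046], 0.6)]
blade [([0.569, -0.33, 0.023], 0.8)]
chock_a [([0.436, 0.282, 0.03], 0.66), ([0.586, 0.38, 0.036], 0.52)]
collar [([0.438, 0.363, 0.03], 0.62), ([0.485, 0.347, -0.001], 0.42)]
offcut [([0.562, 0.298, 0.024], 0.55)]
spare_wheel [([0.768, 0.22, 0.027], 0.63)]
tin [([0.76, -0.235, 0.098], 0.76)]
brush [([0.571, -0.33, 0.026], 0.58), ([0.8, 0.026, 0.018], 0.57)]
-40 [108, 105, 105, 107, 103, 108, 106, 105, 122, 167, 216, 212, 161, 118, 105, 108, 108]
-10 [242, 251, 251, 251, 251, 252, 251, 251, 252, 252, 250, 227, 172, 120, 106, 107, 109]
5 [245, 250, 251, 252, 252, 252, 252, 251, 251, 252, 252, 229, 160, 117, 109, 109, 109]
15 [245, 249, 252, 252, 252, 252, 252, 252, 252, 252, 250, 227, 173, 123, 111, 111, 112]
35 [112, 113, 113, 114, 114, 112, 112, 111, 119, 163, 218, 216, 167, 119, 112, 110, 111]
```

```bash
python3 - <<'E'
from fit import *
c=bot.get_calibration('wrist'); f=200/np.tan(np.radians(c['fov_y'])/2); K=np.array([[f,0,c['cx']],[0,f,c['cy']],[0,0,1.]])
T=np.eye(4);T[:3,:3]=R.from_rotvec([1.864,2.528,.0]).as_matrix();T[:3,3]=[.560,.3125,.144];W=np.linalg.inv(T@np.array(c['mount']));C=(K,W[:3,:3],W[:3,3])
for u,v in((77,173),(365,241),(425,61)): print('tray rim outer',px2w(C,u,v,.014).round(3))
S=cam('scene')
for n in('chock_a','collar','offcut'):
    for d in bot.cut_out(n,'scene')[:2]:
        m=d['region']; ys,xs=np.nonzero(m)
        k=max(cv2.findContours(m.astype(np.uint8),0,1)[0],key=cv2.contourArea)[:,0]
        w=np.array([px2w(S,a,b,.02)[:2] for a,b in k]); print(n,round(d['score'],2),m.sum(),w.min(0).round(3),w.max(0).round(3))
E
```

```text
tray rim outer [0.328 0.248 0.014]
tray rim outer [0.636 0.263 0.014]
tray rim outer [0.625 0.45  0.014]
chock_a 0.68 202 [0.398 0.26 ] [0.474 0.335]
chock_a 0.65 268 [0.546 0.352] [0.627 0.439]
collar 0.64 388 [ 0.565 -0.358] [ 0.607 -0.316]
collar 0.55 134 [0.399 0.34 ] [0.464 0.407]
offcut 0.78 201 [0.533 0.271] [0.599 0.336]
```

```bash
python3 -c "
from plant import bot
print(bot.finish_job())"
```

```text
the job is handed in; nothing more can be done
None
```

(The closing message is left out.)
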